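# Weigh out brass rings on the spring scale

## Task

Make up a melt charge of brass on the jeweller's spring scale: thread brass rings over the scale's spindle one at a time, setting each gently down on the pan (or on the rings already there) and letting go, until the red pointer has sunk into the green mark, and stop there. Never slam the pan, force it or push it down to its bottom stop; leave the green mark as it is set, the rings you do not need where they lie, and everything else on the bench alone.

Things in the scene. Friction and masses are not known exactly. Their poses are not given: they have to be found in the camera images.
- scale: Spring scale standing fixed on the bench; origin on the bench surface under the pan's centre; z up. Grey base 150 x 190 mm; a white column (16 x 16 mm, top 143 mm above the bench) stands 100 mm from the origin along the scale's -y. It carries the pan on a sprung carriage.
- seat (a point): Centre of the upper face of the round steel pan (96 mm across); 120 mm above the bench when empty, sinking straight down with load. A vertical spindle, 17 mm in diameter, brass tip with 1.5 mm chamfer, rises 60 mm above that face. It does NOT stand at this point: its axis is 6 mm off it, in a horizontal direction that differs every time and is not reported; see or feel for it.
- carriage (a joint): How far the pan has sunk, m (0 empty, 0.050 at the bottom stop). Spring 200 N/m: 5 mm per newton, from rings or from a push. A ring's flat face pressed lightly on the spindle's tip sinks the pan; slid about there, the ring drops over the tip when its bore comes over it, and the pan springs back up.
- pointer (a point): Tip of the red pointer that sinks with the pan, 12 mm below the pan's upper face, taken on the axis of the white column.
- mark (a point): Middle of the green mark, a band 10 mm tall round the white column (5 mm above and 5 mm below this point). It is set at a different height every time and must stay as it is set. Two or three rings bring the pointer into it.
- ring0_mid (a point): Brass ring lying flat on the dark mat (3 mm thick): outside diameter 44 mm, bore 22 mm, 14 mm tall; this point is its centre, half-way up; z is its axis. The rings look alike but weigh 120 to 180 g each, unseen. The scale needs only some of the four.
- ring1_mid (a point): Brass ring lying flat on the dark mat (3 mm thick): outside diameter 44 mm, bore 22 mm, 14 mm tall; this point is its centre, half-way up; z is its axis. The rings look alike but weigh 120 to 180 g each, unseen. The scale needs only some of the four.
- ring2_mid (a point): Brass ring lying flat on the dark mat (3 mm thick): outside diameter 44 mm, bore 22 mm, 14 mm tall; this point is its centre, half-way up; z is its axis. The rings look alike but weigh 120 to 180 g each, unseen. The scale needs only some of the four.
- ring3_mid (a point): Brass ring lying flat on the dark mat (3 mm thick): outside diameter 44 mm, bore 22 mm, 14 mm tall; this point is its centre, half-way up; z is its axis. The rings look alike but weigh 120 to 180 g each, unseen. The scale needs only some of the four.
- block_mid (a point): Bystander, leave alone: steel bench block, 45 x 45 x 22 mm; this point is about its middle.
- jar_mid (a point): Bystander, leave alone: amber glass jar with black cap, 48 mm across, 60 mm tall; this point is about its middle.
- file_mid (a point): Bystander, leave alone: hand tool with a blue handle, 160 mm long; this point is about its middle.
- mallet_mid (a point): Bystander, leave alone: small hammer with wooden handle, 220 mm long; this point is about its middle.
- dish_mid (a point): Bystander, leave alone: round aluminium tin with blue lid, 74 mm across, 26 mm tall; this point is about its middle.
- clamp_mid (a point): Bystander, leave alone: wooden ring clamp, 100 x 22 x 18 mm; this point is about its middle.
- punch_mid (a point): Bystander, leave alone: dark steel punch, 90 mm long, 12 mm thick; this point is about its middle.
Things that resemble listed ones, but are neither listed nor needed, are in the scene too. Leave any orange or white look-alike of the part that bears ring1_mid alone.

How it is judged:
By the outcome, as a careful person would: the job done as asked, in the order asked, and still so for the second after the job is handed in, with the robot touching nothing.
It also fails if it takes over 72 s, if anything falls off the work surface, if the arm or the gripper's body presses on something with over 40 N, if the wrist force passes 120 N, or if a joint passes its speed limit or range.

## Robot

A 6-joint arm with a two-finger parallel gripper is mounted at the origin on the work surface. World frame = base frame: x ahead of the robot, y to its left, z up, the work surface at z = 0. Lengths are in m, angles in degrees, forces in N, time in s.
With the tool pointing down it reaches from about 0.25 to 0.725 m from the base axis. Payload 9.7 kg.
Tool frame: the origin (TCP) lies on the centre line of the jaws, within the pads' length; the fingertips stand 19 mm ahead of it and the grasp point (between the pads) is the TCP (bot.tcp_to_tips is the z of the fingertips in the tool frame, in m); z points along the fingers, y is the line along which they close (so a half turn about z gives the same grasp; the last joint's range is limited). The gripper opens to 85 mm and grips with 20 to 120 N. Pads are 22 mm wide; open, the fingers measure 114 mm over their backs; the gripper's body (76 mm by 85 mm) begins 54 mm behind the grasp point. The pads swing forward as they close: fully open they stand 13 mm farther back than shut.
Start: joints at [-76.719, 4.979, 10.078, 95.1, 0, 90], TCP at [0.126, -0.535, 0.25] pointing down, gripper open.
Joint ranges: [-179.16, 179.16], [-48.56, 103.87], [-65.8, 70.77], [-126.05, 130.52], [-82.76, 87.17], [-180, 180]. Speed limits (degrees/s): [127.2, 127.2, 147.25, 180, 180, 180].

## Interface

Orientations are given as [roll, pitch, yaw] about the fixed x, y, z axes, in that order (R = Rz(yaw) Ry(pitch) Rx(roll)).
In Python, from workcell import bot gives the robot as it stands. The module is installed in compiled form; this text tells all that it offers.
- The arm moves only by the tool play_rows, never from a script. Its argument "increments" is a list of rows, each an object with "slide": the shift along the tool's x, y, z in mm, a list of three; "angular": the turn, a rotation vector about the tool's x, y, z in degrees, a list of three; "claw": the opening, from -1 (shut) to 1 (fully open). In form: [{"slide": [x, y, z], "angular": [rx, ry, rz], "claw": claw}, ...]. A call has 1 to 8 rows; each row shifts and turns the commanded pose from where the row before left it, along the tool's axes as they then stand; what a row does not reach is not made up. A row lasts 1/10 s, in which the tool goes at most 50 mm and 8.59 degrees, less where a joint would pass 70% of its speed; a pose out of reach is approached as far as the arm can. A call is refused whole if a number of a shift passes 50 or a number of a turn 8.59, either way. A call with a gripper value outside its range is refused whole. The fingers move at their own pace and stop on an object; "squeeze" is the grip in N (left out, the last holds). Time passes only in rows, so rows that do not move let the fingers close. It gives the time, the measured TCP pose, the force, the opening and the grip force at its end, in the units of the state.
- bot.get_obs(): the state, without advancing time (a new reading comes with each control period).
- bot.camera(name): name is "side" or "top"; returns the picture (480x640x3 uint8, red, green, blue); there is no depth.
- bot.camera_info(name): a dict with "fovy" (degrees; the focal length in pixels is half the picture's height over the tangent of half this angle, whatever the lens; pixels are square), "cx", "cy" (the principal point, pixels), "R" (3x3) and "t" (3): a world point X has camera coordinates R X + t. Camera axes: x right, y down, z forward; pixel columns grow to the right and rows downward; lengths in m; the calibration is good to about 2 mm. A picture is of the moment at which its call begins. camera_info takes no time and is no camera call.
- bot.job_done(): hands the job in; it is judged then, once.
The state is a dict: "time": time; "q": joint angles; "qd": joint speeds; "joint_efforts": joint torques, N m; "ee_pos": TCP position; "tcp_rot": TCP orientation; "wrist_force": force on the tool from outside, world axes, zero at the start; "torque": the same for the moment, N m; "opening": finger opening in m; "grasp_force": force on a finger pad.
Only numpy, scipy, OpenCV 4.12 (cv2) and the standard library are available. Lean on these libraries where they do the work, as an engineer would, in place of code of your own. Each camera call takes 0.05 s, during which the arm holds its last target. There are 200 camera calls.

## Working session

There is one attempt and no reset: what is moved stays moved. The work goes in short steps, Python scripts to look and compute and a tool call to move; the robot and the scene stay as the last step left them, time stands still between calls to the robot, and variables do not carry over. Pictures are saved under pics/ and viewed, at most 12 in all, crops included, and the job is handed in when it is done.

Besides the shell and the picture viewer there is one more tool, called after "Call:" as name([rows], argument=value, ...), one row to a line, values as JSON. play_rows: Moves the arm, as the interface text tells. Its arguments: {"type":"object","properties":{"increments":{"type":"array"},"squeeze":{"type":"number"}},"required":["increments"]}

```bash
mkdir -p pics; python3 - <<'E'
from workcell import bot
import cv2,numpy as np
for n in("side","top"):
    im=bot.camera(n); cv2.imwrite(f"pics/{n}0.png",im[:,:,::-1]); i=bot.camera_info(n)
    print(n,i["fovy"],i["cx"],i["cy"],np.round(i["R"],4).tolist(),np.round(i["t"],4).tolist())
print(bot.get_obs(),bot.tcp_to_tips)
E
```

```text
side 56.67836674465835 320.63136031865884 245.3141356202452 [[-0.9016, -0.4325, 0.0107], [-0.2928, 0.5917, -0.7511], [0.3185, -0.6803, -0.6601]] [0.5073, 0.2307, 0.9574]
top 50.343345065563526 318.1143116748653 237.57996425309824 [[-0.0302, -0.9995, -0.008], [-0.9857, 0.0311, -0.1656], [0.1657, 0.0029, -0.9862]] [0.0501, 0.5394, 1.3396]
{'time': 0.1, 'q': array([-7.67192110e+01,  5.00806585e+00,  1.00401327e+01,  9.50972699e+01,
        2.09931349e-04,  9.00008326e+01]), 'qd': array([ 0.05371656, -0.09231157,  0.07957261,  0.09350251, -0.02053597,
        0.02167605]), 'joint_efforts': array([-7.48788425e-04, -5.21562481e+01,  4.65653408e+01,  1.61125639e-02,
       -4.98947418e-05, -4.21252622e-06]), 'ee_pos': array([ 0.1263121 , -0.53513492,  0.24966301]), 'tcp_rot': array([-1.79934797e+02, -2.08983690e-04,  1.32799562e+01]), 'wrist_force': array([ 1.52149224,  0.06019463, -0.04734105]), 'torque': array([-0.01004432,  0.05214761, -0.02550984]), 'grasp_force': 0.0, 'opening': 0.08558204393931637} 0.019
```

View pics/top0.png

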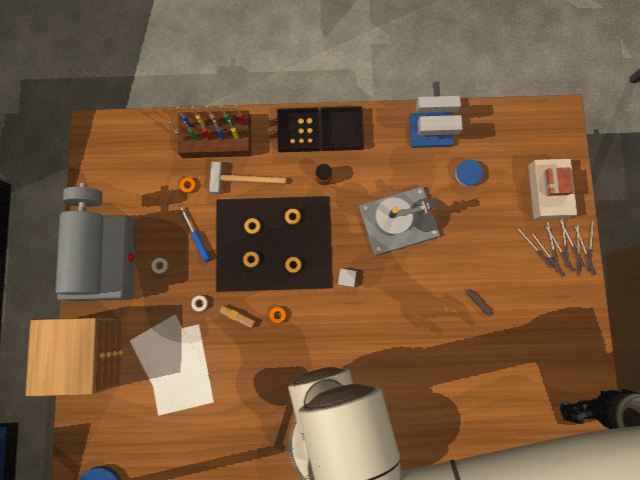

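View pics/side0.png

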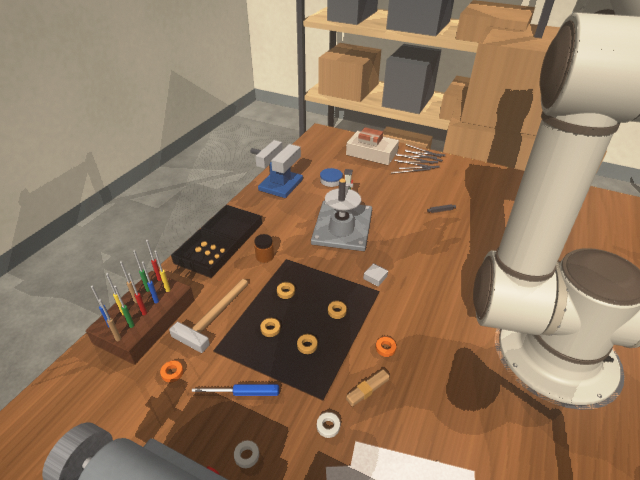

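The top view shows the mat at (217-332, 197-291) with four brass rings on it at (252,226), (292,216), (251,260) and (293,265). The scale pan is at (394,214). The look-alikes are orange at (188,185) and (278,315), white at (200,303) and grey at (160,266). They're all off the mat and the wrong colour, so the four on the mat are the ones meant. Next I'll measure and confirm with a crop.

```bash
cat > h.py <<'E'
from workcell import bot
import cv2,numpy as np
I={n:bot.camera_info(n) for n in("side","top")}
def P(n):
    i=I[n];f=240/np.tan(np.radians(i["fovy"])/2)
    return np.array([[f,0,i["cx"]],[0,f,i["cy"]],[0,0,1]])@np.c_[i["R"],i["t"]]
def proj(n,X):
    p=P(n)@np.r_[X,1];return p[:2]/p[2]
def plane(n,uv,z):
    p=P(n);A=np.c_[p[:,0],p[:,1],-np.r_[uv,1]];return np.linalg.solve(A,-(p[:,2]*z+p[:,3]))[:2]
def tri(us,ut):
    X=cv2.triangulatePoints(P("side"),P("top"),np.float64(us).reshape(2,1),np.float64(ut).reshape(2,1)).ravel()
    return X[:3]/X[3]
def blobs(im,lo,hi,amin=20,box=None):
    m=cv2.inRange(cv2.cvtColor(im,cv2.COLOR_RGB2HSV),lo,hi)
    if box: k=np.zeros_like(m);k[box[1]:box[3],box[0]:box[2]]=1;m*=k
    m=cv2.morphologyEx(m,cv2.MORPH_CLOSE,np.ones((3,3)))
    out=[]
    for c in cv2.findContours(m,cv2.RETR_EXTERNAL,cv2.CHAIN_APPROX_NONE)[0]:
        if cv2.contourArea(c)>=amin:
            M=cv2.moments(c);out.append((M["m10"]/M["m00"],M["m01"]/M["m00"],cv2.contourArea(c),cv2.boundingRect(c)))
    return out
E
python3 - <<'E'
from h import *
S=cv2.imread("pics/side0.png")[:,:,::-1];T=cv2.imread("pics/top0.png")[:,:,::-1]
bt=blobs(T,(12,90,90),(30,255,255),60,(220,200,330,288))
bs=blobs(S,(12,90,90),(30,255,255),60,(225,265,370,385))
for b in bt:
    X=plane("top",b[:2],.010)
    q=proj("side",np.r_[X,.010]); s=min(bs,key=lambda s:np.hypot(s[0]-q[0],s[1]-q[1]))
    print(np.round(b[:3],1),np.round(X,4),"side",np.round(s[:3],1),"tri",np.round(tri(s[:2],b[:2]),4))
print("tip",[np.round(b[:3],1) for b in blobs(T,(12,60,90),(35,255,255),4,(360,190,435,250))],[np.round(b[:3],1) for b in blobs(S,(12,60,90),(35,255,255),4,(320,165,370,250))])
a=cv2.resize(T[180:300,210:450],(800,400),interpolation=3)
b=cv2.resize(S[160:250,300:384],(0,0),fx=5.5,fy=5.5,interpolation=3)
cv2.imwrite("pics/c1.png",a[:,:,::-1]);cv2.imwrite("pics/c2.png",b[:,:,::-1])
E
```

```text
[292.7 264.3 186.5] [0.474 0.106] side [336.7 309.4 256. ] tri [0.4728 0.1057 0.0094]
[250.6 258.8 182.5] [0.4929 0.222 ] side [306.7 343.5 309. ] tri [0.4917 0.2217 0.0098]
[251.7 225.5 187.5] [0.5867 0.218 ] side [269.7 326.9 290. ] tri [0.5857 0.2177 0.0095]
[292.1 216.  180. ] [0.6104 0.1046] side [285.3 289.9 230.5] tri [0.6093 0.1043 0.0092]
tip [array([422.5, 245.5, 179. ]), array([364. , 236.6, 223. ]), array([433.2, 211.8,  13. ]), array([394.7, 209.8,  37. ]), array([429.7, 193.5,  61.5]), array([375.5, 194.6, 319. ])] [array([328.8, 247.8,  45.5]), array([367.9, 241.8,  36. ]), array([324.9, 191.3, 131.5]), array([357. , 179.7, 699. ])]
```

View pics/c1.png

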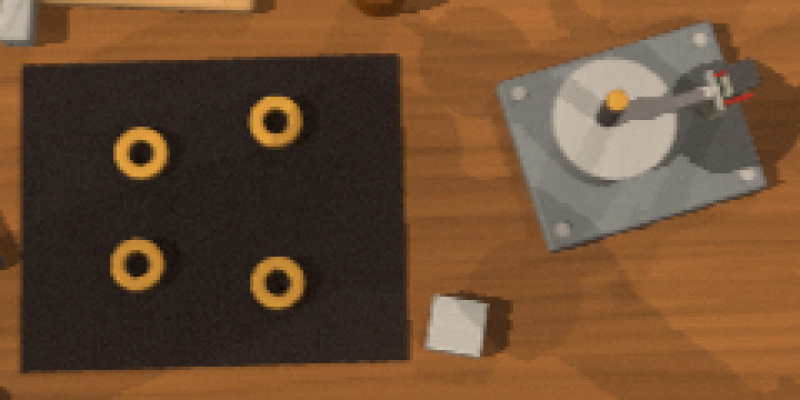

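View pics/c2.png

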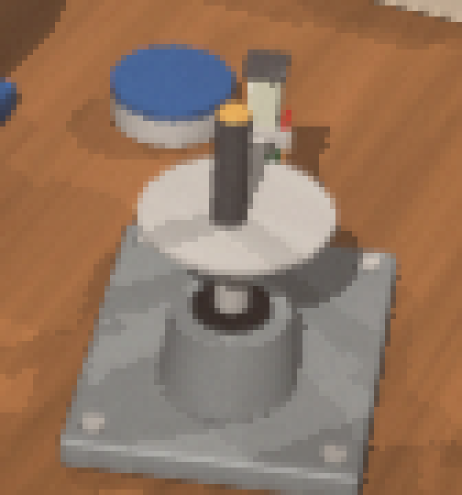

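Crop 1 confirms four plain brass rings on the mat. Crop 2 shows the scale: brass spindle tip at about side (342.5,180.5), red pointer at about (352,181), green mark at about (349,188).

```bash
python3 - <<'E'
from h import *
S=cv2.imread("pics/side0.png")[:,:,::-1];T=cv2.imread("pics/top0.png")[:,:,::-1]
def cen(im,lo,hi,box,w=0.):
    h=cv2.cvtColor(im,cv2.COLOR_RGB2HSV);m=cv2.inRange(h,lo,hi)
    x0,y0,x1,y1=box;v,u=np.nonzero(m[y0:y1,x0:x1])
    return np.array([u.mean()+x0,v.mean()+y0]),len(u),(u.min()+x0,u.max()+x0,v.min()+y0,v.max()+y0)
tt=cen(T,(12,120,140),(30,255,255),(385,202,402,216)); ts=cen(S,(12,120,120),(30,255,255),(336,174,349,186))
print("tip",tt,ts,tri(ts[0],tt[0]),plane("top",tt[0],.18),plane("side",ts[0],.18))
gt=cen(T,(40,60,40),(85,255,255),(415,195,440,220)); gs=cen(S,(40,60,30),(85,255,255),(340,165,360,200)); print("green",gt,gs)
lo=(0,120,80);hi=(8,255,255)
rt=cen(T,lo,hi,(415,195,440,220)); rs=cen(S,lo,hi,(340,165,360,200)); print("red",rt,rs)
# pan: white low-sat blob
pt=blobs(T,(0,0,150),(40,60,255),300,(365,185,425,240)); print("pan",pt)
for X in [None]:
    pass
print("column view side px around:");h=cv2.cvtColor(S,cv2.COLOR_RGB2HSV)
for v in range(166,194): print(v,[tuple(int(a) for a in S[v,u]) for u in range(345,355)])
E
```

```text
tip (array([394.67647059, 209.58823529]), 34, (np.int64(392), np.int64(398), np.int64(207), np.int64(212))) (array([342.6 , 178.96]), 25, (np.int64(340), np.int64(344), np.int64(174), np.int64(182))) [ 0.58042139 -0.15762438  0.18157811] [ 0.58201198 -0.15756027] [ 0.57959425 -0.15993151]
green (array([425., 204.]), 1, (np.int64(425), np.int64(425), np.int64(204), np.int64(204))) (array([350., 188.]), 1, (np.int64(350), np.int64(350), np.int64(188), np.int64(188)))
red (array([429.71428571, 207.38095238]), 21, (np.int64(424), np.int64(435), np.int64(201), np.int64(211))) (array([351.5, 181. ]), 6, (np.int64(351), np.int64(352), np.int64(180), np.int64(182)))
pan [(392.64936914936914, 215.87179487179486, 819.0, (376, 197, 37, 37))]
column view side px around:
166 [(165, 110, 69), (167, 112, 70), (168, 113, 70), (168, 113, 70), (173, 116, 73), (171, 114, 71), (170, 112, 70), (170, 113, 71), (169, 114, 71), (168, 113, 71)]
167 [(165, 109, 68), (168, 112, 70), (168, 113, 71), (171, 113, 70), (172, 114, 72), (171, 112, 71), (168, 113, 70), (169, 113, 70), (167, 111, 69), (167, 111, 69)]
1
[... 3616 characters left out ...]
54)]
190 [(107, 98, 92), (130, 122, 115), (131, 122, 115), (197, 188, 179), (207, 197, 188), (206, 196, 186), (204, 193, 184), (186, 170, 159), (156, 132, 117), (131, 102, 85)]
191 [(109, 101, 95), (129, 121, 115), (129, 120, 114), (199, 188, 179), (207, 196, 187), (207, 196, 187), (208, 197, 187), (207, 196, 186), (204, 194, 184), (187, 172, 159)]
192 [(123, 114, 107), (129, 122, 115), (145, 137, 130), (199, 189, 179), (207, 195, 185), (208, 198, 188), (206, 196, 186), (207, 198, 187), (208, 199, 187), (206, 196, 186)]
193 [(123, 115, 109), (131, 123, 116), (196, 187, 177), (204, 194, 184), (204, 194, 185), (206, 195, 185), (207, 197, 186), (206, 196, 186), (207, 198, 187), (208, 199, 187)]
```

```bash
python3 - <<'E'
from h import *
S=cv2.imread("pics/side0.png");T=cv2.imread("pics/top0.png")
a=cv2.resize(T[188:222,405:445],(400,340),interpolation=0);b=cv2.resize(S[160:200,330:365],(385,440),interpolation=0)
c=np.zeros((440,790,3),np.uint8);c[:340,:400]=a;c[:,405:]=b;cv2.imwrite("pics/c3.png",c)
tipx=np.array([342.6,180.5]);print(plane("side",tipx,.18),tri(tipx,(394.68,209.59)))
tip=plane("top",(394.68,209.59),.18);pan=plane("top",(394.8,215.3),.12)
print("tip",tip,"pan",plane("top",(394.5,215.0),.12), "cams",[(-I[n]["R"].T@I[n]["t"]).round(3) for n in I])
# pan ellipse top
m=cv2.inRange(cv2.cvtColor(T,cv2.COLOR_BGR2HSV),(0,0,120),(40,75,255))
for n,im,seed in(("top",T,0),):
    for c in cv2.findContours(m[185:245,360:430],cv2.RETR_EXTERNAL,cv2.CHAIN_APPROX_NONE)[0]:
        if cv2.contourArea(c)>200: print(cv2.minEnclosingCircle(c),cv2.boundingRect(c))
E
```

```text
[ 0.57675407 -0.15340016] [ 0.58114583 -0.15851931  0.17639618]
tip [ 0.58200726 -0.1575687 ] pan [ 0.58096238 -0.16544097] cams [array([0.22 , 0.734, 0.8  ]), array([0.311, 0.03 , 1.411])]
((36.811222076416016, 31.016429901123047), 38.42441177368164) (0, 2, 70, 58)
```

View pics/c3.png

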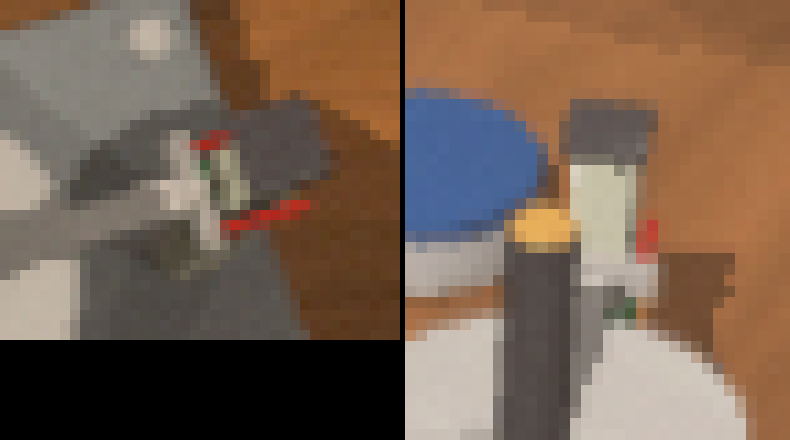

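The enlarged column shows white column under a dark cap, the pointer's fork with red tips at side (352,181), and a sliver of green just below the fork at (349,188). The pan must therefore sink. The spindle tip triangulates to about (0.5815,-0.158). I'll go for the nearest ring at (0.473,0.106).

Call:
play_rows([
  {"slide": [15, -17, 0], "angular": [0, 0, 0], "claw": 1},
  {"slide": [30, -34, 0], "angular": [0, 0, 0], "claw": 1},
  {"slide": [30, -34, 0], "angular": [0, 0, 0], "claw": 1},
  {"slide": [30, -34, 0], "angular": [0, 0, 0], "claw": 1},
  {"slide": [30, -34, 0], "angular": [0, 0, 0], "claw": 1},
  {"slide": [30, -34, 0], "angular": [0, 0, 0], "claw": 1},
  {"slide": [30, -34, 0], "angular": [0, 0, 0], "claw": 1},
  {"slide": [30, -34, 0], "angular": [0, 0, 0], "claw": 1},
], squeeze=30)

```text
time: 0.9
ee_pos: [0.287, -0.2337, 0.2501]
tcp_rot: [180.0, -0.0, 13.2]
wrist_force: [0.4, 0.1, 1.1]
opening: 0.0853
grasp_force: 0.0
```

Call:
play_rows([
  {"slide": [30, -34, 0], "angular": [0, 0, 0], "claw": 1},
  {"slide": [30, -34, 0], "angular": [0, 0, 0], "claw": 1},
  {"slide": [30, -34, 0], "angular": [0, 0, 0], "claw": 1},
  {"slide": [30, -34, 0], "angular": [0, 0, 0], "claw": 1},
  {"slide": [30, -34, 0], "angular": [0, 0, 0], "claw": 1},
  {"slide": [30, -34, 0], "angular": [0, 0, 0], "claw": 1},
  {"slide": [30, -34, 0], "angular": [0, 0, 0], "claw": 1},
  {"slide": [15, -17, 0], "angular": [0, 0, 0], "claw": 1},
])

```text
time: 1.7
ee_pos: [0.448, 0.0673, 0.2495]
tcp_rot: [-180.0, 0.0, 13.4]
wrist_force: [-0.4, -0.2, -0.5]
opening: 0.0853
grasp_force: 0.0
```

```bash
cat > d.py <<'E'
import sys,numpy as np
from workcell import bot
from scipy.spatial.transform import Rotation as R
o=bot.get_obs();T=np.array([float(a) for a in sys.argv[1:4]])
Q=R.from_euler("xyz",o["tcp_rot"],degrees=True)
print("t",o["time"],"pos",o["ee_pos"].round(4),"rot",o["tcp_rot"].round(2),"q",o["q"].round(0),"F",o["wrist_force"].round(2),"op",round(o["opening"],4),"grip",o["grasp_force"])
print("slide mm",(Q.inv().apply(T-o["ee_pos"])*1000).round(1))
E
python3 d.py .473 .106 .020
```

```text
t 1.7 pos [0.448  0.0673 0.2495] rot [-1.7997e+02  4.0000e-02  1.3420e+01] q [  9.  -8.  -3.  95.   0. 175.] F [-0.42 -0.16 -0.46] op 0.0853 grip 0.0
slide mm [ 33.5 -31.7 229.5]
```

Call:
play_rows([
  {"slide": [0, 0, 15], "angular": [0, 0, -8.5], "claw": 0.6},
  {"slide": [0, 0, 15], "angular": [0, 0, -8.5], "claw": 0.6},
  {"slide": [0, 0, 15], "angular": [0, 0, -8.5], "claw": 0.6},
  {"slide": [0, 0, 15], "angular": [0, 0, -8.5], "claw": 0.6},
  {"slide": [0, 0, 15], "angular": [0, 0, -8.5], "claw": 0.6},
  {"slide": [0, 0, 15], "angular": [0, 0, -8.5], "claw": 0.6},
  {"slide": [0, 0, 15], "angular": [0, 0, -8.5], "claw": 0.6},
  {"slide": [0, 0, 15], "angular": [0, 0, -8.5], "claw": 0.6},
])

```text
time: 2.5
ee_pos: [0.4469, 0.0644, 0.1293]
tcp_rot: [-180.0, 0.0, 81.6]
wrist_force: [0.0, -0.0, 0.3]
opening: 0.0686
grasp_force: 0.0
```

```bash
python3 d.py .473 .106 .020
```

```text
t 2.5 pos [0.4469 0.0644 0.1293] rot [-1.7997e+02  1.0000e-02  8.1630e+01] q [  8.  -9. -17.  82.  -0. 107.] F [ 0.03 -0.03  0.25] op 0.0686 grip 0.0
slide mm [ 45.   19.8 109.3]
```

Call:
play_rows([
  {"slide": [15, 6, 10], "angular": [0, 0, 0], "claw": 0.6},
  {"slide": [15, 7, 20], "angular": [0, 0, 0], "claw": 0.6},
  {"slide": [15, 7, 20], "angular": [0, 0, 0], "claw": 0.6},
  {"slide": [0, 0, 20], "angular": [0, 0, 0], "claw": 0.6},
  {"slide": [0, 0, 20], "angular": [0, 0, 0], "claw": 0.6},
  {"slide": [0, 0, 12], "angular": [0, 0, 0], "claw": 0.6},
  {"slide": [0, 0, 5], "angular": [0, 0, 0], "claw": 0.6},
  {"slide": [0, 0, 2], "angular": [0, 0, 0], "claw": 0.6},
])

```text
time: 3.3
ee_pos: [0.4739, 0.1061, 0.0212]
tcp_rot: [-180.0, 0.0, 81.2]
wrist_force: [0.1, 0.1, 0.3]
opening: 0.0683
grasp_force: 0.0
```

Call:
play_rows([
  {"slide": [0, 0, 0], "angular": [0, 0, 0], "claw": 0.3},
  {"slide": [0, 0, 0], "angular": [0, 0, 0], "claw": -0.1},
  {"slide": [0, 0, 0], "angular": [0, 0, 0], "claw": -0.1},
  {"slide": [0, 0, 0], "angular": [0, 0, 0], "claw": -0.1},
  {"slide": [0, 0, 0], "angular": [0, 0, 0], "claw": -0.1},
], squeeze=30)

```text
time: 3.8
ee_pos: [0.4743, 0.106, 0.0225]
tcp_rot: [179.9, -0.0, 81.3]
wrist_force: [-2.6, 0.7, 5.7]
opening: 0.0427
grasp_force: 30.5
```

Call:
play_rows([
  {"slide": [0, 0, 0], "angular": [0, 0, 0], "claw": 0.25},
  {"slide": [0, 0, 0], "angular": [0, 0, 0], "claw": 0.25},
  {"slide": [0, 0, -5], "angular": [0, 0, 0], "claw": 0.25},
  {"slide": [0, 0, 0], "angular": [0, 0, 0], "claw": -0.1},
  {"slide": [0, 0, 0], "angular": [0, 0, 0], "claw": -0.1},
  {"slide": [0, 0, 0], "angular": [0, 0, 0], "claw": -0.1},
  {"slide": [0, 0, 0], "angular": [0, 0, 0], "claw": -0.1},
], squeeze=40)

```text
time: 4.5
ee_pos: [0.4742, 0.1059, 0.0276]
tcp_rot: [179.9, -0.0, 81.3]
wrist_force: [-2.9, -1.0, 10.2]
opening: 0.0414
grasp_force: 39.2
```

```bash
python3 d.py .5815 -.158 .225
```

```text
t 4.5 pos [0.4742 0.1059 0.0276] rot [ 1.7992e+02 -2.0000e-02  8.1280e+01] q [ 13.  -2. -22.  70.  -0. 111.] F [-2.92 -1.03 10.17] op 0.0414 grip 39.15956161916256
slide mm [-244.6  146.3 -197.3]
```

Call:
play_rows([
  {"slide": [0, 0, -10], "angular": [0, 0, 0], "claw": -0.1},
  {"slide": [0, 0, -30], "angular": [0, 0, 0], "claw": -0.1},
  {"slide": [0, 0, -40], "angular": [0, 0, 0], "claw": -0.1},
  {"slide": [0, 0, -40], "angular": [0, 0, 0], "claw": -0.1},
  {"slide": [0, 0, -40], "angular": [0, 0, 0], "claw": -0.1},
  {"slide": [0, 0, -40], "angular": [0, 0, 0], "claw": -0.1},
  {"slide": [0, 0, -10], "angular": [0, 0, 0], "claw": -0.1},
  {"slide": [0, 0, 0], "angular": [0, 0, 0], "claw": -0.1},
])

```text
time: 5.3
ee_pos: [0.4743, 0.1061, 0.2379]
tcp_rot: [179.9, -0.1, 81.3]
wrist_force: [-0.1, 0.0, -2.2]
opening: 0.0412
grasp_force: 40.9
```

Call:
play_rows([
  {"slide": [-17, 10, 0], "angular": [0, 0, 0], "claw": -0.1},
  {"slide": [-33, 20, 0], "angular": [0, 0, 0], "claw": -0.1},
  {"slide": [-33, 20, 0], "angular": [0, 0, 0], "claw": -0.1},
  {"slide": [-33, 20, 0], "angular": [0, 0, 0], "claw": -0.1},
  {"slide": [-33, 20, 0], "angular": [0, 0, 0], "claw": -0.1},
  {"slide": [-33, 20, 0], "angular": [0, 0, 0], "claw": -0.1},
  {"slide": [-12, 10, 0], "angular": [0, 0, 0], "claw": -0.1},
  {"slide": [0, 0, 0], "angular": [0, 0, 0], "claw": -0.1},
])

```text
time: 6.1
ee_pos: [0.563, -0.1056, 0.2337]
tcp_rot: [-179.8, 0.0, 81.1]
wrist_force: [0.1, 0.3, -1.0]
opening: 0.0414
grasp_force: 41.0
```

```bash
cat > look.py <<'E'
import sys
from h import *
t=sys.argv[1];o=bot.get_obs()
for n in("side","top"): cv2.imwrite(f"pics/{n}{t}.png",bot.camera(n)[:,:,::-1])
e=o["ee_pos"];S=cv2.imread(f"pics/side{t}.png");T=cv2.imread(f"pics/top{t}.png")
r=[]
for n,im in(("side",S),("top",T)):
    p=proj(n,e-[0,0,.017]).astype(int);print(n,p);k=30
    bl=blobs(im[:,:,::-1],(12,100,70),(30,255,255),8,tuple(int(max(0,v)) for v in(p[0]-k,p[1]-k,p[0]+k,p[1]+k)))
    print([(round(b[0],1),round(b[1],1),b[2],b[3]) for b in bl])
    r.append(cv2.resize(im[max(0,p[1]-40):p[1]+40,p[0]-40:p[0]+40],(395,395),interpolation=cv2.INTER_CUBIC))
cv2.imwrite(f"pics/v{t}.png",np.hstack(r))
E
python3 look.py 1; python3 d.py .5815 -.158 .225
```

```text
side [340 178]
[(362.8, 183.3, 466.0, (351, 160, 19, 46)), (323.6, 177.1, 1044.5, (310, 148, 38, 60))]
top [375 214]
[(352.7, 210.7, 885.0, (345, 184, 21, 60))]
t 6.2 pos [ 0.5624 -0.1036  0.2348] rot [-1.7985e+02 -2.0000e-02  8.1260e+01] q [-10.   8.  12.  94.   0.  88.] F [ 0.17 -0.08 -1.18] op 0.0413 grip 40.974919963628054
slide mm [-50.8  27.1   9.7]
```

View pics/v1.png

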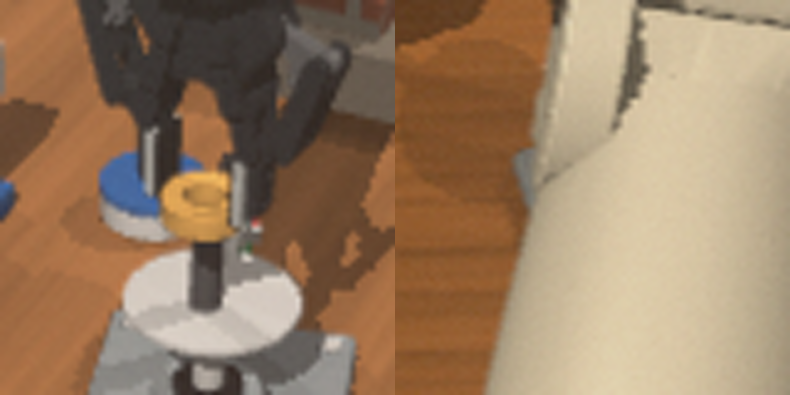

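The ring is held level at side (341,178), above the spindle but not yet centred. The arm hides the scale in the top view, so the side view has to guide alignment.

```bash
python3 - <<'E'
from h import *
S=cv2.imread("pics/side1.png")[:,:,::-1]
e=np.array([.5630,-.1050,.2345])
for v in(171,174,177,180,183,186): print(v,[tuple(int(a) for a in S[v,u]) for u in range(330,352,2)])
print([b for b in blobs(S,(14,150,120),(28,255,255),10,(325,160,360,195))])
print("pred mid",proj("side",e-[0,0,.0176]),"top face",proj("side",e-[0,0,.0106]))
print("tip pred",proj("side",[.582,-.1576,.18]),proj("side",[.5815,-.158,.178]))
print("ring outer px", [proj("side",e-[0,0,.0106]+d) for d in np.array([[.022,0,0],[-.022,0,0],[0,.022,0],[0,-.022,0]])])
E
```

```text
171 [(158, 153, 144), (55, 45, 40), (54, 46, 40), (60, 69, 89), (70, 101, 153), (86, 101, 130), (169, 113, 70), (106, 78, 61), (67, 59, 55), (139, 134, 127), (62, 54, 49)]
174 [(158, 153, 145), (56, 47, 41), (145, 110, 65), (221, 164, 86), (222, 163, 86), (230, 173, 90), (232, 178, 95), (235, 179, 94), (164, 121, 73), (159, 154, 145), (69, 62, 58)]
177 [(128, 129, 135), (137, 103, 62), (221, 162, 85), (207, 152, 82), (158, 115, 65), (191, 141, 75), (201, 148, 79), (186, 136, 73), (100, 78, 56), (151, 146, 138), (69, 63, 60)]
180 [(70, 103, 155), (112, 101, 94), (214, 156, 83), (221, 164, 88), (220, 161, 85), (223, 165, 86), (205, 150, 80), (195, 142, 76), (118, 97, 71), (149, 142, 135), (65, 59, 55)]
183 [(192, 181, 172), (169, 155, 145), (178, 132, 72), (193, 141, 76), (203, 149, 80), (206, 151, 81), (203, 147, 79), (191, 140, 74), (116, 90, 65), (138, 131, 122), (114, 108, 101)]
186 [(177, 162, 150), (180, 166, 154), (155, 125, 102), (152, 105, 69), (169, 121, 70), (181, 131, 73), (176, 131, 72), (139, 105, 64), (128, 116, 102), (117, 111, 102), (97, 92, 84)]
[(339.67786069651737, 179.05597014925374, 134.0, (333, 172, 14, 15))]
pred mid [340.4728675 178.8161898] top face [340.59090509 176.31996405]
tip pred [341.3659883  179.17752909] [341.57638914 179.81593717]
ring outer px [array([332.19051043, 174.08727613]), array([349.10304865, 178.582353  ]), array([336.82656493, 180.87363892]), array([344.25045818, 171.89304878])]
```

Call:
play_rows([
  {"slide": [-10, 5, 0], "angular": [0, 0, 0], "claw": -0.1},
  {"slide": [-20, 10, 0], "angular": [0, 0, 0], "claw": -0.1},
  {"slide": [-15, 9, 0], "angular": [0, 0, 0], "claw": -0.1},
  {"slide": [-6, 3, 5], "angular": [0, 0, 0], "claw": -0.1},
  {"slide": [0, 0, 10], "angular": [0, 0, 0], "claw": -0.1},
  {"slide": [0, 0, 8], "angular": [0, 0, 0], "claw": -0.1},
  {"slide": [0, 0, 0], "angular": [0, 0, 0], "claw": -0.1},
])

```text
time: 6.9
ee_pos: [0.5811, -0.1578, 0.2114]
tcp_rot: [-179.8, -0.0, 81.3]
wrist_force: [-0.9, -0.2, -1.1]
opening: 0.0413
grasp_force: 41.0
```

```bash
python3 d.py .582 -.158 .200; python3 look.py 2
```

```text
t 6.9 pos [ 0.5811 -0.1578  0.2114] rot [-1.7984e+02 -3.0000e-02  8.1310e+01] q [-15.  12.  13.  92.   0.  83.] F [-0.92 -0.22 -1.07] op 0.0413 grip 40.96780942752957
slide mm [-0.1  0.9 11.3]
side [341 174]
[(363.0, 181.6, 545.0, (351, 160, 20, 44)), (341.6, 167.9, 294.0, (334, 151, 15, 32)), (318.1, 174.1, 757.5, (311, 144, 28, 60))]
top [395 208]
[(365.9, 234.4, 10.5, (365, 228, 4, 10)), (376.1, 188.1, 483.0, (365, 178, 27, 25))]
```

View pics/v2.png

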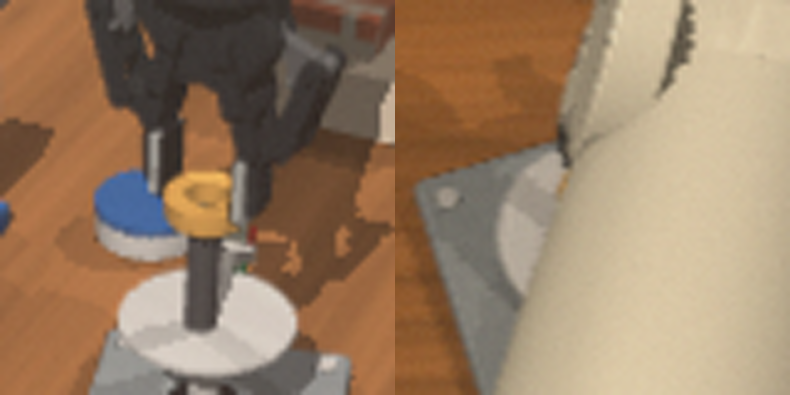

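The ring sits right over the spindle: ring axis at crop x=202, spindle at 203. Now I'll creep down and feel for contact.

Call:
play_rows([
  {"slide": [0, 0, 4], "angular": [0, 0, 0], "claw": -0.1},
  {"slide": [0, 0, 3], "angular": [0, 0, 0], "claw": -0.1},
  {"slide": [0, 0, 3], "angular": [0, 0, 0], "claw": -0.1},
  {"slide": [0, 0, 3], "angular": [0, 0, 0], "claw": -0.1},
  {"slide": [0, 0, 2], "angular": [0, 0, 0], "claw": -0.1},
  {"slide": [0, 0, 0], "angular": [0, 0, 0], "claw": -0.1},
  {"slide": [0, 0, 0], "angular": [0, 0, 0], "claw": -0.1},
])

```text
time: 7.7
ee_pos: [0.5819, -0.1586, 0.1983]
tcp_rot: [-180.0, 0.0, 81.3]
wrist_force: [-0.0, 0.1, -1.0]
opening: 0.041
grasp_force: 41.0
```

```bash
python3 d.py .582 -.158 .200; python3 look.py 3|head -1; python3 d.py .582 -.158 .2
```

```text
t 7.7 pos [ 0.5819 -0.1586  0.1983] rot [-180.      0.     81.28] q [-15.  12.  12.  90.  -0.  83.] F [-0.04  0.1  -1.02] op 0.041 grip 40.98849434405565
slide mm [ 0.6  0.  -1.7]
side [341 178]
t 7.8 pos [ 0.5819 -0.1586  0.1984] rot [179.99  -0.    81.28] q [-15.  12.  12.  90.   0.  83.] F [-0.98  0.54 -1.44] op 0.0416 grip 40.985793974250555
slide mm [ 0.6 -0.  -1.6]
```

View pics/v3.png

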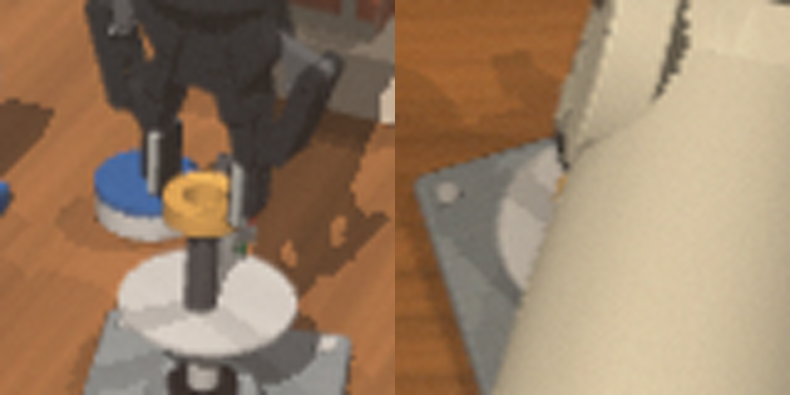

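The pan hasn't sunk (pan centre stays at about row 199) and the force is unchanged, so the ring is over the tip. I'll lower it along the spindle.

Call:
play_rows([
  {"slide": [0, 0, 4], "angular": [0, 0, 0], "claw": -0.1},
  {"slide": [0, 0, 6], "angular": [0, 0, 0], "claw": -0.1},
  {"slide": [0, 0, 8], "angular": [0, 0, 0], "claw": -0.1},
  {"slide": [0, 0, 8], "angular": [0, 0, 0], "claw": -0.1},
  {"slide": [0, 0, 8], "angular": [0, 0, 0], "claw": -0.1},
  {"slide": [0, 0, 6], "angular": [0, 0, 0], "claw": -0.1},
  {"slide": [0, 0, 4], "angular": [0, 0, 0], "claw": -0.1},
  {"slide": [0, 0, 0], "angular": [0, 0, 0], "claw": -0.1},
])

```text
time: 8.6
ee_pos: [0.5817, -0.1585, 0.1536]
tcp_rot: [-179.9, -0.0, 81.3]
wrist_force: [0.3, -0.1, -1.7]
opening: 0.0415
grasp_force: 41.0
```

Call:
play_rows([
  {"slide": [0, 0, 2], "angular": [0, 0, 0], "claw": -0.1},
  {"slide": [0, 0, 2], "angular": [0, 0, 0], "claw": -0.1},
  {"slide": [0, 0, 2], "angular": [0, 0, 0], "claw": -0.1},
  {"slide": [0, 0, 1], "angular": [0, 0, 0], "claw": -0.1},
  {"slide": [0, 0, 0], "angular": [0, 0, 0], "claw": -0.1},
  {"slide": [0, 0, 0], "angular": [0, 0, 0], "claw": -0.1},
])

```text
time: 9.2
ee_pos: [0.5819, -0.1586, 0.1473]
tcp_rot: [-180.0, 0.0, 81.3]
wrist_force: [0.1, 0.4, -1.1]
opening: 0.0414
grasp_force: 41.0
```

Call:
play_rows([
  {"slide": [0, 0, 2], "angular": [0, 0, 0], "claw": -0.1},
  {"slide": [0, 0, 2], "angular": [0, 0, 0], "claw": -0.1},
  {"slide": [0, 0, 2], "angular": [0, 0, 0], "claw": -0.1},
  {"slide": [0, 0, 2], "angular": [0, 0, 0], "claw": -0.1},
  {"slide": [0, 0, 0], "angular": [0, 0, 0], "claw": -0.1},
  {"slide": [0, 0, 0], "angular": [0, 0, 0], "claw": -0.1},
])

```text
time: 9.8
ee_pos: [0.5819, -0.1586, 0.1393]
tcp_rot: [180.0, -0.0, 81.3]
wrist_force: [0.0, 1.4, -0.3]
opening: 0.0416
grasp_force: 41.1
```

```bash
python3 - <<'E'
from workcell import bot
for i in range(4):
    bot.camera("side");o=bot.get_obs();print(o["wrist_force"].round(2),o["ee_pos"].round(4))
E
```

```text
[-0.08  1.08 -0.16] [ 0.5819 -0.1586  0.1394]
[-0.02  0.08 -0.36] [ 0.5819 -0.1586  0.1394]
[ 0.28 -0.02 -0.37] [ 0.5819 -0.1586  0.1394]
[ 0.29  0.76 -0.78] [ 0.5819 -0.1586  0.1394]
```

Most of the weight is now on the pan. Release gently and rise.

Call:
play_rows([
  {"slide": [0, 0, 0], "angular": [0, 0, 0], "claw": 0.1},
  {"slide": [0, 0, 0], "angular": [0, 0, 0], "claw": 0.2},
  {"slide": [0, 0, 0], "angular": [0, 0, 0], "claw": 0.3},
  {"slide": [0, 0, 0], "angular": [0, 0, 0], "claw": 0.4},
  {"slide": [0, 0, -5], "angular": [0, 0, 0], "claw": 0.4},
  {"slide": [0, 0, -20], "angular": [0, 0, 0], "claw": 0.4},
  {"slide": [0, 0, -40], "angular": [0, 0, 0], "claw": 0.4},
  {"slide": [0, 0, -40], "angular": [0, 0, 0], "claw": 0.4},
])

```text
time: 10.8
ee_pos: [0.5814, -0.1584, 0.2454]
tcp_rot: [-179.9, -0.0, 81.3]
wrist_force: [0.1, -0.1, 0.9]
opening: 0.0596
grasp_force: 0.0
```

```bash
python3 look.py 4|head -1; python3 d.py .609 .1043 .110;python3 d.py .609 .1043 .026
```

```text
side [342 162]
t 10.9 pos [ 0.5832 -0.1589  0.2509] rot [1.7951e+02 6.0000e-02 8.1270e+01] q [-15.  12.  18.  96.  -0.  83.] F [ 0.49 -0.47  0.55] op 0.0596 grip 0.0
slide mm [264.2 -15.6 140.5]
t 10.9 pos [ 0.5832 -0.1589  0.2509] rot [1.7951e+02 6.0000e-02 8.1270e+01] q [-15.  12.  18.  96.  -0.  83.] F [ 0.49 -0.47  0.55] op 0.0596 grip 0.0
slide mm [264.3 -16.3 224.5]
```

View pics/v4.png

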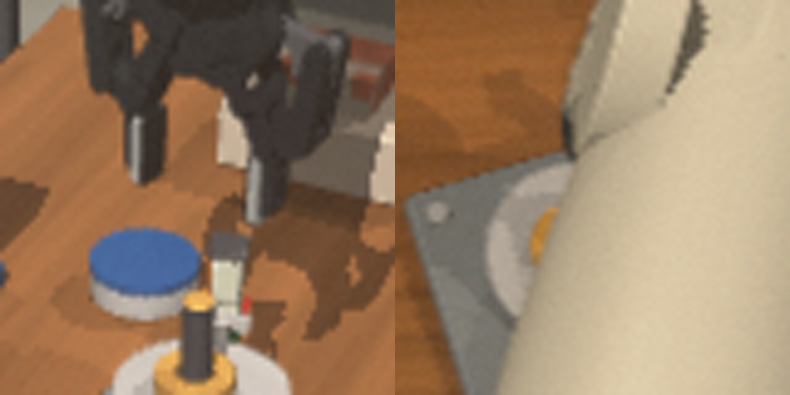

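The first ring is seated round the spindle on the pan (crop (195,375)). Next is the ring at (0.610,0.1045).

Call:
play_rows([
  {"slide": [15, -1, 0], "angular": [0, 0, 0], "claw": 0.6},
  {"slide": [40, -2, 0], "angular": [0, 0, 0], "claw": 0.6},
  {"slide": [45, -3, 0], "angular": [0, 0, 0], "claw": 0.6},
  {"slide": [45, -3, 20], "angular": [0, 0, 0], "claw": 0.6},
  {"slide": [45, -3, 30], "angular": [0, 0, 0], "claw": 0.6},
  {"slide": [45, -3, 30], "angular": [0, 0, 0], "claw": 0.6},
  {"slide": [29, 0, 30], "angular": [0, 0, 0], "claw": 0.6},
  {"slide": [0, 0, 20], "angular": [0, 0, 0], "claw": 0.6},
])

```text
time: 11.7
ee_pos: [0.605, 0.102, 0.1153]
tcp_rot: [-179.8, 0.0, 81.5]
wrist_force: [-0.0, -0.3, 0.3]
opening: 0.0683
grasp_force: 0.0
```

```bash
python3 d.py .610 .1045 .026; python3 - <<'E'
from h import *
T=bot.camera("top");print(blobs(T,(12,90,90),(30,255,255),60,(220,200,330,288)))
E
```

```text
t 11.7 pos [0.605  0.102  0.1153] rot [-1.7979e+02  2.0000e-02  8.1520e+01] q [ 10.  13.   5.  81.   0. 108.] F [-0.01 -0.33  0.32] op 0.0683 grip 0.0
slide mm [ 3.3  4.9 89.3]
[(250.76605101143358, 258.91996481970097, 189.5, (243, 251, 17, 17)), (251.66577060931897, 225.497311827957, 186.0, (244, 218, 17, 16))]
```

Call:
play_rows([
  {"slide": [3, 4, 20], "angular": [0, 0, 0], "claw": 0.6},
  {"slide": [0, 0, 30], "angular": [0, 0, 0], "claw": 0.6},
  {"slide": [0, 0, 25], "angular": [0, 0, 0], "claw": 0.6},
  {"slide": [0, 0, 10], "angular": [0, 0, 0], "claw": 0.6},
  {"slide": [0, 0, 3], "angular": [0, 0, 0], "claw": 0.6},
  {"slide": [0, 0, 0], "angular": [0, 0, 0], "claw": 0.3},
  {"slide": [0, 0, 0], "angular": [0, 0, 0], "claw": -0.1},
  {"slide": [0, 0, 0], "angular": [0, 0, 0], "claw": -0.1},
])

```text
time: 12.55
ee_pos: [0.613, 0.1003, 0.0349]
tcp_rot: [179.7, -0.1, 81.3]
wrist_force: [0.5, 0.0, 1.1]
opening: 0.0384
grasp_force: 0.1
```

Call:
play_rows([
  {"slide": [0, 0, 0], "angular": [0, 0, 0], "claw": -0.1},
  {"slide": [0, 0, 0], "angular": [0, 0, 0], "claw": -0.1},
])

```text
time: 12.75
ee_pos: [0.6129, 0.1003, 0.0347]
tcp_rot: [179.7, -0.1, 81.3]
wrist_force: [-0.4, -0.4, 10.0]
opening: 0.0384
grasp_force: 5.4
```

Call:
play_rows([
  {"slide": [0, 0, -10], "angular": [0, 0, 0], "claw": -0.1},
  {"slide": [0, 0, -30], "angular": [0, 0, 0], "claw": -0.1},
  {"slide": [0, 0, -40], "angular": [0, 0, 0], "claw": -0.1},
  {"slide": [0, 0, -40], "angular": [0, 0, 0], "claw": -0.1},
  {"slide": [0, 0, -40], "angular": [0, 0, 0], "claw": -0.1},
  {"slide": [0, 0, -40], "angular": [0, 0, 0], "claw": -0.1},
  {"slide": [0, 0, -10], "angular": [0, 0, 0], "claw": -0.1},
  {"slide": [0, 0, 0], "angular": [0, 0, 0], "claw": -0.1},
])

```text
time: 13.55
ee_pos: [0.6116, 0.1002, 0.2441]
tcp_rot: [179.7, -0.1, 81.3]
wrist_force: [-0.3, -0.6, -0.6]
opening: 0.0389
grasp_force: 0.0
```

```bash
cat > av.py <<'E'
from workcell import bot
import numpy as np
L=[]
for i in range(8): bot.camera("side");L.append(bot.get_obs()["wrist_force"])
print("Fmean",np.mean(L,0).round(2))
E
python3 - <<'E'
from h import *
S=bot.camera("side");cv2.imwrite("pics/s5.png",S[:,:,::-1])
h=cv2.cvtColor(S,cv2.COLOR_RGB2HSV)
for v in range(168,202,1): print(v,[tuple(int(a) for a in S[v,u]) for u in (346,348,349,350,351,352)])
for k in ("side",):
  m=cv2.inRange(h,(40,50,30),(90,255,255));m[:,:335]=0;m[:,365:]=0;m[:160]=0;m[215:]=0;print("green",np.argwhere(m).tolist())
  m=cv2.inRange(h,(0,150,100),(7,255,255))|cv2.inRange(h,(174,150,100),(180,255,255));m[:,:335]=0;m[:,365:]=0;m[:160]=0;m[215:]=0;print("red",np.argwhere(m).tolist())
E
python3 av.py; python3 d.py .582 -.1585 .235
```

```text
168 [(108, 77, 55), (110, 77, 55), (111, 77, 52), (107, 76, 49), (110, 77, 49), (110, 75, 49)]
169 [(97, 83, 78), (98, 84, 76), (100, 83, 69), (95, 77, 64), (103, 79, 61), (105, 79, 60)]
170 [(93, 85, 82), (94, 86, 83), (96, 87, 83), (95, 86, 84), (94, 86, 83), (94, 80, 72)]
171 [(94, 86, 83), (96, 88, 84), (94, 86, 83), (96, 86, 83), (96, 87, 86), (87, 72, 61)]
172 [(96, 89, 85), (97, 88, 86), (98, 89, 85), (99, 91, 87), (104, 96, 92), (99, 74, 57)]
173 [(95, 88, 85), (98, 91, 88), (104, 96, 93), (102, 94, 90), (115, 108, 106), (98, 75, 58)]
174 [(122, 117, 105), (120, 114, 101), (103, 96, 89), (110, 103, 94), (94, 84, 80), (101, 71, 50)]
175 [(206, 200, 176), (203, 198, 171), (144, 139, 119), (173, 168, 147), (109, 93, 75), (101, 69, 46)]
176 [(207, 201, 177), (203, 196, 171), (204, 199, 172), (180, 175, 152), (118, 97, 78), (102, 69, 47)]
177 [(205, 200, 174), (204, 196, 172), (205, 199, 174), (182, 176, 154), (118, 98, 78), (102, 70, 48)]
178 [(206, 199, 173), (203, 197, 171), (203, 197, 172), (172, 167, 145), (116, 96, 74), (105, 72, 48)]
179 [(207, 201, 175), (205, 199, 173), (
[... 1955 characters left out ...]
(233, 178, 93), (173, 132, 80), (205, 192, 182), (211, 200, 190), (210, 200, 190)]
199 [(226, 168, 86), (226, 170, 89), (142, 109, 68), (202, 190, 179), (211, 199, 190), (212, 200, 192)]
200 [(221, 161, 84), (164, 120, 64), (132, 105, 73), (201, 189, 178), (211, 200, 191), (212, 201, 191)]
201 [(187, 136, 73), (149, 109, 60), (160, 138, 112), (192, 181, 170), (208, 197, 186), (211, 200, 190)]
green [[189, 349], [190, 348], [190, 349]]
red [[182, 352], [183, 351], [183, 352], [184, 351]]
Fmean [ 0.28 -0.01 -0.28]
t 14.0 pos [0.6107 0.1001 0.2402] rot [-1.7994e+02  2.0000e-02  8.1280e+01] q [  9.  15.  20.  95.   0. 108.] F [ 0.09 -0.07 -0.58] op 0.0383 grip 0.0
slide mm [-259.9   10.8    5.2]
```

The gripper closed without holding: opening 38 mm, grip force 0, and it was about 7 mm too high. I'll check where the ring is now.

```bash
python3 - <<'E'
from h import *
S=cv2.imread("pics/s5.png")[:,:,::-1]
for b in blobs(S,(12,100,90),(28,255,255),60,(225,265,370,385)): print([round(x,1) for x in b[:3]],b[3],plane("side",b[:2],.010))
T=bot.camera("top")
for b in blobs(T,(12,90,90),(30,255,255),60,(220,200,330,288)): print("top",[round(x,1) for x in b[:3]],plane("top",b[:2],.010))
e=bot.get_obs()["ee_pos"];p=proj("side",e);print(p)
cv2.imwrite("pics/v5.png",cv2.resize(S[130:350,220:400],(640,782))[::1][:600,:,::-1])
E
python3 d.py .610 .1045 .06
```

```text
[243.6, 374.0, 731.5] (225, 357, 63, 28) [0.57037853 0.34394581]
[306.9, 343.5, 320.0] (297, 334, 21, 21) [0.48933937 0.22136119]
[269.7, 326.9, 291.0] (260, 318, 21, 19) [0.58379106 0.21779987]
[356.5, 359.9, 1351.5] (332, 311, 38, 74) [0.3778394  0.21286215]
[284.4, 289.5, 238.5] (276, 281, 18, 18) [0.60951382 0.10467333]
[345.6, 272.0, 622.5] (305, 265, 65, 23) [ 0.50065952 -0.01593608]
[243.4, 288.2, 1919.5] (225, 265, 56, 71) [0.70056931 0.14448687]
top [250.7, 258.8, 185.0] [0.49293593 0.22177116]
top [249.1, 225.6, 90.5] [0.58651951 0.2253363 ]
[280.2192996  211.92458851]
t 14.05 pos [0.6108 0.1001 0.2404] rot [-1.7995e+02  1.0000e-02  8.1280e+01] q [  9.  15.  20.  95.   0. 108.] F [-0.41 -0.55  1.08] op 0.0384 grip 0.0
slide mm [  4.3  -1.3 180.4]
```

View pics/v5.png

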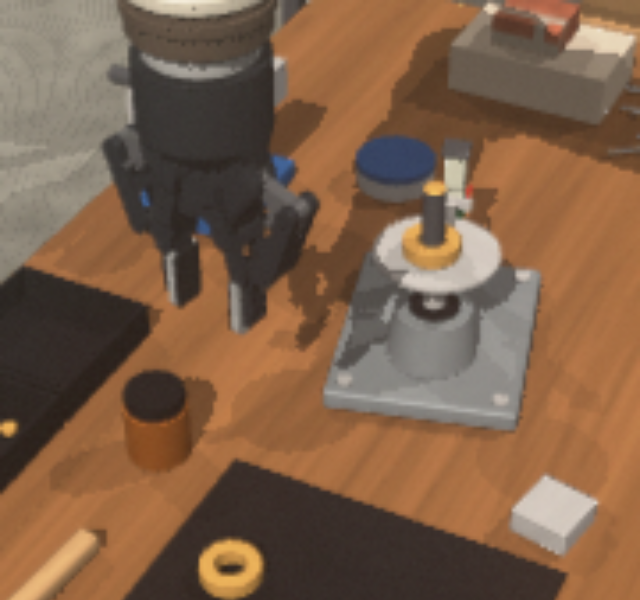

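The picture shows ring 1 seated on the scale and the second ring still flat on the mat at side (284,289), nudged about 2 mm, so it's now at about (0.612,0.1055). I'll descend again more slowly and check before closing.

Call:
play_rows([
  {"slide": [5, 0, 10], "angular": [0, 0, 0], "claw": 0.6},
  {"slide": [0, 0, 25], "angular": [0, 0, 0], "claw": 0.6},
  {"slide": [0, 0, 30], "angular": [0, 0, 0], "claw": 0.6},
  {"slide": [0, 0, 30], "angular": [0, 0, 0], "claw": 0.6},
  {"slide": [0, 0, 30], "angular": [0, 0, 0], "claw": 0.6},
  {"slide": [0, 0, 30], "angular": [0, 0, 0], "claw": 0.6},
  {"slide": [0, 0, 15], "angular": [0, 0, 0], "claw": 0.6},
  {"slide": [0, 0, 0], "angular": [0, 0, 0], "claw": 0.6},
])

```text
time: 14.85
ee_pos: [0.6102, 0.105, 0.0682]
tcp_rot: [-179.8, 0.1, 81.3]
wrist_force: [0.2, -1.0, 0.5]
opening: 0.0681
grasp_force: 0.0
```

```bash
python3 d.py .612 .1055 .027
```

```text
t 14.85 pos [0.6102 0.105  0.0682] rot [-1.7977e+02  8.0000e-02  8.1290e+01] q [ 10.  15.   1.  77.   0. 108.] F [ 0.15 -1.02  0.5 ] op 0.0681 grip 0.0
slide mm [ 0.8  1.9 41.2]
```

Call:
play_rows([
  {"slide": [1, 2, 15], "angular": [0, 0, 0], "claw": 0.6},
  {"slide": [0, 0, 15], "angular": [0, 0, 0], "claw": 0.6},
  {"slide": [0, 0, 8], "angular": [0, 0, 0], "claw": 0.6},
  {"slide": [0, 0, 3], "angular": [0, 0, 0], "claw": 0.6},
  {"slide": [0, 0, 0], "angular": [0, 0, 0], "claw": 0.6},
])

```text
time: 15.35
ee_pos: [0.6136, 0.1057, 0.0295]
tcp_rot: [-180.0, 0.0, 81.3]
wrist_force: [-0.1, 0.0, 0.1]
opening: 0.0684
grasp_force: 0.0
```

Call:
play_rows([
  {"slide": [0, 1, 3], "angular": [0, 0, 0], "claw": 0.6},
  {"slide": [0, 0, 0], "angular": [0, 0, 0], "claw": 0.3},
  {"slide": [0, 0, 0], "angular": [0, 0, 0], "claw": -0.1},
  {"slide": [0, 0, 0], "angular": [0, 0, 0], "claw": -0.1},
  {"slide": [0, 0, 0], "angular": [0, 0, 0], "claw": -0.1},
  {"slide": [0, 0, 0], "angular": [0, 0, 0], "claw": -0.1},
])

```text
time: 15.95
ee_pos: [0.6149, 0.1056, 0.0277]
tcp_rot: [180.0, -0.0, 81.3]
wrist_force: [-2.4, 0.8, 6.2]
opening: 0.0417
grasp_force: 40.0
```

Call:
play_rows([
  {"slide": [0, 0, -10], "angular": [0, 0, 0], "claw": -0.1},
  {"slide": [0, 0, -30], "angular": [0, 0, 0], "claw": -0.1},
  {"slide": [0, 0, -40], "angular": [0, 0, 0], "claw": -0.1},
  {"slide": [0, 0, -40], "angular": [0, 0, 0], "claw": -0.1},
  {"slide": [0, 0, -40], "angular": [0, 0, 0], "claw": -0.1},
  {"slide": [0, 0, -35], "angular": [0, 0, 0], "claw": -0.1},
  {"slide": [0, 0, -10], "angular": [0, 0, 0], "claw": -0.1},
  {"slide": [0, 0, 0], "angular": [0, 0, 0], "claw": -0.1},
])

```text
time: 16.75
ee_pos: [0.6154, 0.1057, 0.2336]
tcp_rot: [179.8, -0.1, 81.3]
wrist_force: [0.2, 0.7, -1.6]
opening: 0.0413
grasp_force: 40.9
```

```bash
python3 av.py; python3 d.py .582 -.1586 .23
```

```text
Fmean [-0.01 -0.02 -1.8 ]
t 17.15 pos [0.6145 0.1055 0.2308] rot [-1.7991e+02  3.0000e-02  8.1280e+01] q [ 10.  15.  20.  94.  -0. 108.] F [-1.03  0.26 -1.55] op 0.0418 grip 40.87148311547935
slide mm [-266.     7.9    1. ]
```

Call:
play_rows([
  {"slide": [-16, 0, 0], "angular": [0, 0, 0], "claw": -0.1},
  {"slide": [-40, 2, 0], "angular": [0, 0, 0], "claw": -0.1},
  {"slide": [-45, 2, 0], "angular": [0, 0, 0], "claw": -0.1},
  {"slide": [-45, 2, 0], "angular": [0, 0, 0], "claw": -0.1},
  {"slide": [-45, 2, 0], "angular": [0, 0, 0], "claw": -0.1},
  {"slide": [-40, 0, 0], "angular": [0, 0, 0], "claw": -0.1},
  {"slide": [-25, 0, 0], "angular": [0, 0, 0], "claw": -0.1},
  {"slide": [-10, 0, 0], "angular": [0, 0, 0], "claw": -0.1},
])

```text
time: 17.95
ee_pos: [0.5814, -0.1615, 0.2318]
tcp_rot: [-180.0, 0.0, 81.1]
wrist_force: [0.3, 0.5, -1.8]
opening: 0.0416
grasp_force: 40.9
```

Call:
play_rows([
  {"slide": [0, 0, 5], "angular": [0, 0, 0], "claw": -0.1},
  {"slide": [0, 0, 5], "angular": [0, 0, 0], "claw": -0.1},
  {"slide": [0, 0, 0], "angular": [0, 0, 0], "claw": -0.1},
])

```text
time: 18.25
ee_pos: [0.5823, -0.1573, 0.2207]
tcp_rot: [-179.9, -0.0, 81.4]
wrist_force: [0.0, 0.0, -1.8]
opening: 0.0417
grasp_force: 40.9
```

```bash
python3 d.py .582 -.1586 .212; python3 - <<'E'
from h import *
S=bot.camera("side");cv2.imwrite("pics/s6.png",S[:,:,::-1])
o=cv2.imread("pics/side2.png")[:,:,::-1]
for im in(o,S): print([b for b in blobs(im,(14,130,120),(28,255,255),10,(325,150,356,192))])
for im,rows in((o,(168,170,174,178)),(S,(168,170,174,178))):
    for v in rows: print(v,[int(im[v,u,0])-int(im[v,u,2]) for u in range(328,352)])
E
```

```text
t 18.25 pos [ 0.5823 -0.1573  0.2207] rot [-1.7991e+02 -2.0000e-02  8.1360e+01] q [-15.  12.  15.  93.   0.  84.] F [ 0.01  0.04 -1.82] op 0.0417 grip 40.85772609338164
slide mm [-1.3 -0.   8.7]
[(341.0383275261324, 174.27526132404182, 143.5, (334, 167, 15, 15))]
[(341.0771704180064, 172.15005359056806, 155.5, (334, 164, 14, 21))]
168 [-9, 5, 8, 12, 14, 11, 14, 15, 13, 24, 95, 109, 110, 108, 110, 111, 109, 94, 78, 52, 16, 13, 13, 10]
170 [-85, -86, -55, 6, 13, 12, 18, 56, 104, 133, 137, 136, 138, 140, 139, 140, 139, 140, 140, 118, 26, 14, 11, 11]
174 [-87, -86, -86, -87, -87, -70, 100, 136, 137, 137, 136, 111, 107, 110, 113, 120, 117, 115, 113, 78, 18, 14, 13, 10]
178 [-86, -87, -87, -86, -87, -88, -28, 76, 105, 112, 119, 123, 124, 127, 125, 123, 123, 118, 111, 53, 17, 13, 13, 18]
168 [-8, -7, 13, 14, 13, 13, 77, 132, 136, 137, 129, 103, 106, 119, 124, 127, 125, 121, 135, 65, 15, 14, 11, 10]
170 [-84, -85, -87, -67, -36, -22, 110, 136, 138, 137, 114, 97, 107, 116, 120, 122, 121, 111, 102, 45, 16, 14, 10, 9]
174 [-86, -87, -85, -85, -85, -86, 50, 102, 110, 118, 123, 125, 136, 136, 135, 134, 135, 129, 116, 31, 15, 11, 11, 20]
178 [-87, -86, -87, -85, -86, -87, -86, -88, -86, -87, -52, -38, 46, 62, 92, 95, 92, 58, 43, 23, 19, 20, 18, 44]
```

Call:
play_rows([
  {"slide": [-1, 0, 6], "angular": [0, 0, 0], "claw": -0.1},
  {"slide": [0, 0, 8], "angular": [0, 0, 0], "claw": -0.1},
  {"slide": [0, 0, 6], "angular": [0, 0, 0], "claw": -0.1},
  {"slide": [0, 0, 5], "angular": [0, 0, 0], "claw": -0.1},
  {"slide": [0, 0, 4], "angular": [0, 0, 0], "claw": -0.1},
  {"slide": [0, 0, 4], "angular": [0, 0, 0], "claw": -0.1},
  {"slide": [0, 0, 0], "angular": [0, 0, 0], "claw": -0.1},
  {"slide": [0, 0, 0], "angular": [0, 0, 0], "claw": -0.1},
])

```text
time: 19.1
ee_pos: [0.5822, -0.1595, 0.1891]
tcp_rot: [180.0, -0.0, 81.3]
wrist_force: [-0.2, 0.2, 0.9]
opening: 0.0415
grasp_force: 41.0
```

```bash
python3 d.py .582 -.1586 .187; python3 av.py; python3 - <<'E'
from h import *
S=bot.camera("side");cv2.imwrite("pics/s7.png",S[:,:,::-1])
A=cv2.imread("pics/s5.png")[:,:,::-1]
# pan front edge along column u=330, 356
for u in(327,330,355,358):
    for im in(A,S): print(u,[int(x) for x in im[188:216,u,2]])
E
```

```text
t 19.1 pos [ 0.5822 -0.1595  0.1891] rot [179.99  -0.    81.28] q [-15.  12.  11.  89.   0.  83.] F [-0.2   0.18  0.94] op 0.0415 grip 41.02124392054975
slide mm [ 0.9 -0.3  2.1]
Fmean [-1.13  0.3   0.05]
327 [42, 49, 50, 48, 52, 50, 62, 97, 132, 184, 186, 191, 190, 191, 185, 174, 96, 93, 86, 85, 93, 93, 88, 73, 74, 73, 74, 78]
327 [65, 75, 75, 76, 79, 75, 76, 75, 89, 138, 187, 194, 194, 193, 192, 194, 194, 191, 171, 169, 155, 144, 147, 131, 131, 130, 132, 136]
330 [45, 48, 51, 52, 69, 136, 188, 189, 190, 190, 191, 187, 167, 167, 167, 169, 170, 159, 101, 114, 103, 84, 75, 74, 86, 125, 132, 146]
330 [72, 72, 77, 75, 76, 75, 87, 140, 190, 191, 192, 191, 194, 189, 168, 168, 166, 169, 170, 171, 178, 196, 186, 153, 135, 129, 133, 147]
355 [48, 48, 52, 49, 50, 84, 163, 194, 196, 193, 192, 191, 190, 191, 191, 190, 193, 193, 194, 192, 184, 137, 91, 79, 80, 81, 80, 80]
355 [53, 52, 51, 52, 52, 50, 48, 60, 121, 195, 198, 195, 193, 194, 192, 192, 194, 192, 195, 195, 196, 196, 188, 155, 105, 81, 82, 82]
358 [69, 67, 66, 64, 64, 63, 65, 92, 150, 195, 193, 193, 190, 190, 192, 191, 190, 189, 170, 116, 93, 91, 90, 89, 91, 87, 82, 83]
358 [69, 70, 68, 67, 60, 45, 45, 51, 47, 54, 87, 148, 195, 194, 193, 192, 192, 192, 193, 192, 186, 134, 101, 92, 90, 89, 82, 81]
```

Fz went from -1.8 to about 0 and the pan sank about 8 mm, so the ring is resting on the spindle tip. I'll ease up a little and slide along tool x, the direction the grasp leaves uncertain.

Call:
play_rows([
  {"slide": [0, 0, -3], "angular": [0, 0, 0], "claw": -0.1},
  {"slide": [1, 0, 0], "angular": [0, 0, 0], "claw": -0.1},
  {"slide": [1, 0, 0], "angular": [0, 0, 0], "claw": -0.1},
  {"slide": [0, 0, 0], "angular": [0, 0, 0], "claw": -0.1},
])

```text
time: 19.95
ee_pos: [0.5826, -0.1574, 0.1918]
tcp_rot: [-180.0, -0.0, 81.3]
wrist_force: [0.1, 1.4, -0.4]
opening: 0.0417
grasp_force: 40.9
```

```bash
python3 av.py; python3 d.py .582 -.1586 .187; python3 - <<'E'
from h import *
for a in((285.3,289.9),(284.4,289.5),(336.7,309.4)):print(plane("side",a,.010))
E
```

```text
Fmean [-0.52  0.9  -0.85]
t 20.35 pos [ 0.5825 -0.1575  0.1918] rot [-1.7999e+02 -1.0000e-02  8.1280e+01] q [-15.  12.  11.  89.   0.  84.] F [ 0.16  1.36 -1.41] op 0.0413 grip 40.90281589888036
slide mm [-1.1 -0.3  4.8]
[0.6070506  0.10478716]
[0.60963501 0.10459613]
[0.47077336 0.10603627]
```

Lateral force is +y and a little -x, as from the chamfer, so I'll keep going that way.

Call:
play_rows([
  {"slide": [1, 0, 0], "angular": [0, 0, 0], "claw": -0.1},
  {"slide": [1, -0.5, 0], "angular": [0, 0, 0], "claw": -0.1},
  {"slide": [0, 0, 0], "angular": [0, 0, 0], "claw": -0.1},
])

```text
time: 20.65
ee_pos: [0.5823, -0.1554, 0.1919]
tcp_rot: [180.0, 0.0, 81.3]
wrist_force: [0.5, 0.7, -1.9]
opening: 0.0418
grasp_force: 40.9
```

```bash
python3 av.py; python3 d.py .582 -.1586 .187
```

```text
Fmean [ 0.18 -0.06 -1.28]
t 21.05 pos [ 0.5823 -0.1555  0.1919] rot [-180.     -0.     81.28] q [-15.  11.  11.  89.   0.  84.] F [-0.06  0.43 -1.33] op 0.0415 grip 40.870625115931034
slide mm [-3.1  0.2  4.9]
```

Call:
play_rows([
  {"slide": [1, 0, 0], "angular": [0, 0, 0], "claw": -0.1},
  {"slide": [0, 0, 3], "angular": [0, 0, 0], "claw": -0.1},
  {"slide": [0, 0, 0], "angular": [0, 0, 0], "claw": -0.1},
])

```text
time: 21.35
ee_pos: [0.5824, -0.1545, 0.1884]
tcp_rot: [-180.0, -0.0, 81.3]
wrist_force: [0.1, -0.3, -1.6]
opening: 0.0415
grasp_force: 40.9
```

```bash
cat > pan.py <<'E'
from h import *
import sys
S=bot.camera("side");cv2.imwrite(sys.argv[1],S[:,:,::-1])
A=cv2.imread("pics/s5.png")[:,:,::-1]
# sub-pixel row of pan's far edge (rise) in columns clear of ring/spindle
def edge(im,u):
    c=im[185:206,u,2].astype(float);k=np.argmax(c>125);return 185+k-1+(125-c[k-1])/(c[k]-c[k-1])
print("pan far edge rows s5/now",[(u,round(edge(A,u),1),round(edge(S,u),1)) for u in(327,330,355,358)])
E
python3 pan.py pics/s8.png; python3 av.py; python3 d.py .582 -.1586 .187
```

```text
pan far edge rows s5/now [(327, np.float64(195.8), np.float64(189.2)), (330, np.float64(192.8), np.float64(199.7)), (355, np.float64(193.5), np.float64(193.5)), (358, np.float64(195.6), np.float64(195.7))]
Fmean [ 0.08  0.15 -1.49]
t 21.8 pos [ 0.5825 -0.1545  0.1889] rot [180.     0.    81.28] q [-15.  11.  10.  89.  -0.  84.] F [ 0.39  0.49 -2.06] op 0.0418 grip 40.86968234740198
slide mm [-4.1  0.1  1.9]
```

The pan is back at its one-ring height (rows 193.5/195.7 both times), so ring 2 has dropped over the tip. Lowering.

Call:
play_rows([
  {"slide": [0, 0, 4], "angular": [0, 0, 0], "claw": -0.1},
  {"slide": [0, 0, 6], "angular": [0, 0, 0], "claw": -0.1},
  {"slide": [0, 0, 7], "angular": [0, 0, 0], "claw": -0.1},
  {"slide": [0, 0, 6], "angular": [0, 0, 0], "claw": -0.1},
  {"slide": [0, 0, 5], "angular": [0, 0, 0], "claw": -0.1},
  {"slide": [0, 0, 3], "angular": [0, 0, 0], "claw": -0.1},
  {"slide": [0, 0, 2], "angular": [0, 0, 0], "claw": -0.1},
  {"slide": [0, 0, 0], "angular": [0, 0, 0], "claw": -0.1},
])

```text
time: 22.6
ee_pos: [0.5824, -0.1545, 0.1557]
tcp_rot: [-180.0, -0.0, 81.3]
wrist_force: [-0.4, -0.5, -2.0]
opening: 0.0409
grasp_force: 40.9
```

Call:
play_rows([
  {"slide": [0, 0, 2], "angular": [0, 0, 0], "claw": -0.1},
  {"slide": [0, 0, 2], "angular": [0, 0, 0], "claw": -0.1},
  {"slide": [0, 0, 2], "angular": [0, 0, 0], "claw": -0.1},
  {"slide": [0, 0, 2], "angular": [0, 0, 0], "claw": -0.1},
  {"slide": [0, 0, 2], "angular": [0, 0, 0], "claw": -0.1},
  {"slide": [0, 0, 0], "angular": [0, 0, 0], "claw": -0.1},
])

```text
time: 23.2
ee_pos: [0.5825, -0.1545, 0.1457]
tcp_rot: [-180.0, -0.0, 81.3]
wrist_force: [0.7, 0.1, -0.3]
opening: 0.041
grasp_force: 41.0
```

```bash
python3 av.py; python3 d.py .582 -.1586 .143
```

```text
Fmean [-0.09 -0.3  -0.05]
t 23.6 pos [ 0.5825 -0.1545  0.146 ] rot [180.    -0.    81.28] q [-15.  11.   6.  84.   0.  84.] F [-0.53 -0.02  0.09] op 0.0413 grip 40.979722989723086
slide mm [-4.1  0.1  3. ]
```

The force is zero, so the ring's weight is fully on the stack. Release and rise.

Call:
play_rows([
  {"slide": [0, 0, 0], "angular": [0, 0, 0], "claw": 0.1},
  {"slide": [0, 0, 0], "angular": [0, 0, 0], "claw": 0.2},
  {"slide": [0, 0, 0], "angular": [0, 0, 0], "claw": 0.3},
  {"slide": [0, 0, 0], "angular": [0, 0, 0], "claw": 0.4},
  {"slide": [0, 0, -5], "angular": [0, 0, 0], "claw": 0.4},
  {"slide": [0, 0, -20], "angular": [0, 0, 0], "claw": 0.4},
  {"slide": [0, 0, -40], "angular": [0, 0, 0], "claw": 0.4},
  {"slide": [0, 0, -35], "angular": [0, 0, 0], "claw": 0.4},
])

```text
time: 24.4
ee_pos: [0.5822, -0.1544, 0.2476]
tcp_rot: [-180.0, 0.0, 81.3]
wrist_force: [0.5, -0.2, -0.2]
opening: 0.0597
grasp_force: 0.0
```

Call:
play_rows([
  {"slide": [15, 0, 0], "angular": [0, 0, 0], "claw": 0.6},
  {"slide": [40, 0, 0], "angular": [0, 0, 0], "claw": 0.6},
  {"slide": [45, 0, 0], "angular": [0, 0, 0], "claw": 0.6},
  {"slide": [45, 0, 0], "angular": [0, 0, 0], "claw": 0.6},
  {"slide": [45, 0, 0], "angular": [0, 0, 0], "claw": 0.6},
  {"slide": [45, 0, 0], "angular": [0, 0, 0], "claw": 0.6},
  {"slide": [40, 0, 0], "angular": [0, 0, 0], "claw": 0.6},
  {"slide": [15, 0, 0], "angular": [0, 0, 0], "claw": 0.6},
])

```text
time: 25.2
ee_pos: [0.6263, 0.1358, 0.2454]
tcp_rot: [-180.0, -0.0, 81.5]
wrist_force: [0.1, -0.6, -0.2]
opening: 0.0683
grasp_force: 0.0
```

```bash
python3 pan.py pics/s9.png; python3 - <<'E'
from h import *
S=cv2.imread("pics/s9.png");T=bot.camera("top")[:,:,::-1];cv2.imwrite("pics/t9.png",T)
a=cv2.resize(T[188:222,405:445],(400,340),interpolation=0);b=cv2.resize(S[160:205,330:365],(385,495),interpolation=0)
c=np.zeros((495,790,3),np.uint8);c[:340,:400]=a;c[:,405:]=b;cv2.imwrite("pics/c9.png",c)
E
python3 d.py .586 .2178 .06
```

```text
pan far edge rows s5/now [(327, np.float64(195.8), np.float64(196.9)), (330, np.float64(192.8), np.float64(194.9)), (355, np.float64(193.5), np.float64(195.7)), (358, np.float64(195.6), np.float64(197.8))]
t 25.3 pos [0.6263 0.1342 0.2453] rot [-1.7996e+02  1.0000e-02  8.1450e+01] q [ 12.  18.  25.  97.   0. 111.] F [ 0.72 -1.02  0.12] op 0.0681 grip 0.0
slide mm [ 76.7 -52.2 185.4]
```

View pics/c9.png

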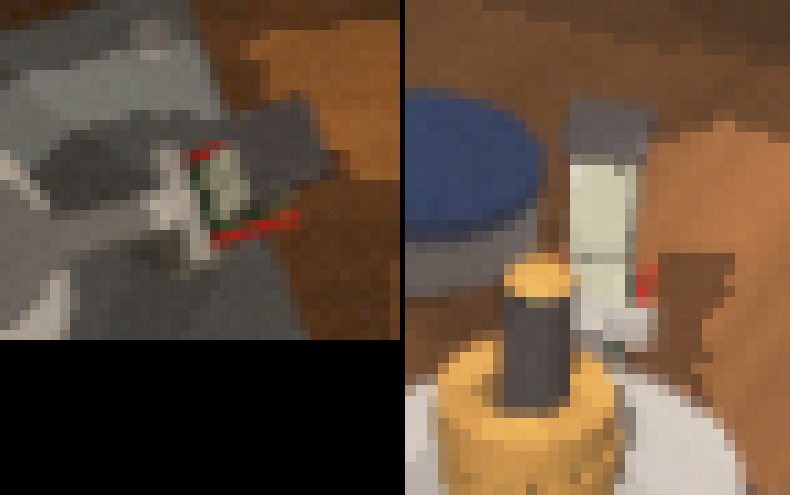

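The crop shows both rings on the spindle, red pointer at side (351.5,186), white column still bare above the fork, and green just appearing beside the fork in the top view at (425,207). I'll turn this into heights.

```bash
python3 - <<'E'
from h import *
imgs={k:cv2.imread(f"pics/{k}.png")[:,:,::-1] for k in("side0","s5","s9")}
tops={k:cv2.imread(f"pics/{k}.png")[:,:,::-1] for k in("top0","t9")}
O=plane("top",(394.5,215.0),.12)
# scale yaw from base plate corners? use fork/cap: cap centre top px
cap=plane("top",(433.3,202.3),.143);d=cap-O;print("O",O,"cap",cap,"dist",np.linalg.norm(d),"dir",np.degrees(np.arctan2(d[1],d[0])))
u=d/np.linalg.norm(d);C=O+.1*u;F=O+.092*u
for z in(.143,.130,.108,.100,.094,.088,.082): print(z,"side axis",proj("side",np.r_[C,z]).round(1),"front",proj("side",np.r_[F,z]).round(1),"top front",proj("top",np.r_[F,z]).round(1),"top axis",proj("top",np.r_[C,z]).round(1))
def edge(im,u):
    c=im[183:206,u,2].astype(float);k=np.argmax(c>125);return 183+k-1+(125-c[k-1])/(c[k]-c[k-1])
for k,im in imgs.items(): print(k,[round(edge(im,x),2) for x in(355,357,358,359)])
for k,im in imgs.items():
    print(k)
    for v in range(181,195): print(v,[tuple(int(a) for a in im[v,x]) for x in range(346,353)])
for k,im in tops.items():
    print(k)
    for v in range(200,214): print(v,[tuple(int(a) for a in im[v,x]) for x in range(421,432)])
E
```

```text
O [ 0.58096238 -0.16544097] cap [ 0.60595658 -0.26224733] dist 0.09998089744948982 dir -75.5230944837002
0.143 side axis [348.  169.9] front [347.6 171.4] top front [430.3 203.2] top axis [433.3 202.3]
0.13 side axis [347.8 173.9] front [347.4 175.4] top front [429.3 204.3] top axis [432.2 203.5]
0.108 side axis [347.4 180.6] front [347.  182.1] top front [427.5 206.3] top axis [430.4 205.4]
0.1 side axis [347.2 182.9] front [346.8 184.5] top front [426.9 207. ] top axis [429.8 206.1]
0.094 side axis [347.1 184.7] front [346.7 186.3] top front [426.4 207.5] top axis [429.3 206.6]
0.088 side axis [347.  186.5] front [346.6 188. ] top front [426. 208.] top axis [428.9 207.2]
0.082 side axis [346.9 188.2] front [346.5 189.8] top front [425.5 208.5] top axis [428.4 207.7]
side0 [np.float64(191.12), np.float64(192.49), np.float64(193.46), np.float64(194.57)]
s5 [np.float64(193.52), np.float64(194.74), np.float64(195.57), np.float64(196.54)]
s9 [np.float64(195.69), np.float64(196.98), np.float64(197.83), np.float64(199.43)]
side0
181 [(192, 184, 159), (197, 191, 167), (196, 190, 166), (199
[... 9165 characters left out ...]
 48, 34), (68, 56, 32)]
210 [(164, 152, 139), (123, 117, 104), (134, 124, 113), (148, 138, 124), (91, 89, 75), (42, 55, 34), (56, 74, 48), (77, 66, 45), (93, 55, 27), (123, 45, 27), (156, 30, 22)]
211 [(78, 73, 62), (73, 66, 57), (107, 99, 90), (150, 143, 129), (136, 123, 111), (92, 36, 18), (137, 39, 22), (153, 39, 29), (131, 39, 32), (115, 51, 44), (95, 47, 36)]
212 [(69, 65, 52), (68, 61, 50), (99, 90, 81), (148, 139, 125), (149, 129, 118), (124, 73, 62), (110, 52, 42), (85, 58, 51), (86, 73, 64), (82, 74, 68), (74, 60, 56)]
213 [(68, 62, 49), (68, 62, 51), (97, 89, 79), (144, 135, 121), (150, 140, 125), (112, 102, 87), (88, 81, 67), (81, 76, 67), (77, 72, 67), (77, 76, 68), (77, 73, 68)]
```

Working out the heights: the pan sank about 7.5 mm and then about 14.5 mm, so the pointer is at z≈93.5 mm. The green's edges come out at about 92.5 and 81 mm (mark middle ≈87 mm). The pointer is still just above the mark, and a third ring (6-9 mm) lands inside it. I'll fetch the ring at (0.5867,0.218).

Call:
play_rows([
  {"slide": [15, -10, 10], "angular": [0, 0, 0], "claw": 0.6},
  {"slide": [25, -17, 25], "angular": [0, 0, 0], "claw": 0.6},
  {"slide": [25, -17, 30], "angular": [0, 0, 0], "claw": 0.6},
  {"slide": [12, -8, 30], "angular": [0, 0, 0], "claw": 0.6},
  {"slide": [0, 0, 30], "angular": [0, 0, 0], "claw": 0.6},
  {"slide": [0, 0, 30], "angular": [0, 0, 0], "claw": 0.6},
  {"slide": [0, 0, 15], "angular": [0, 0, 0], "claw": 0.6},
  {"slide": [0, 0, 0], "angular": [0, 0, 0], "claw": 0.6},
])

```text
time: 26.1
ee_pos: [0.5858, 0.2146, 0.0739]
tcp_rot: [-179.8, 0.1, 81.2]
wrist_force: [0.2, -0.5, -0.3]
opening: 0.0681
grasp_force: 0.0
```

```bash
python3 d.py .5867 .218 .027; python3 - <<'E'
from h import *
S=bot.camera("side")
for b in blobs(S,(12,100,90),(28,255,255),60,(250,305,295,350)): print([round(x,1) for x in b[:3]],plane("side",b[:2],.010))
E
```

```text
t 26.1 pos [0.5858 0.2146 0.0739] rot [-1.7982e+02  1.1000e-01  8.1210e+01] q [ 20.  15.   2.  77.  -0. 119.] F [ 0.2  -0.49 -0.34] op 0.0681 grip 0.0
slide mm [ 3.5  0.5 46.9]
[269.7, 326.8, 285.5] [0.5838899  0.21773914]
```

Call:
play_rows([
  {"slide": [3, 0, 12], "angular": [0, 0, 0], "claw": 0.6},
  {"slide": [0, 0, 15], "angular": [0, 0, 0], "claw": 0.6},
  {"slide": [0, 0, 12], "angular": [0, 0, 0], "claw": 0.6},
  {"slide": [0, 0, 5], "angular": [0, 0, 0], "claw": 0.6},
  {"slide": [0, 0, 0], "angular": [0, 0, 0], "claw": 0.6},
  {"slide": [0, 0, 0], "angular": [0, 0, 0], "claw": 0.6},
])

```text
time: 26.75
ee_pos: [0.5873, 0.2192, 0.0321]
tcp_rot: [180.0, -0.0, 81.3]
wrist_force: [0.1, 0.2, 0.9]
opening: 0.0684
grasp_force: 0.0
```

Call:
play_rows([
  {"slide": [-1, 0, 3], "angular": [0, 0, 0], "claw": 0.6},
  {"slide": [0, 0, 3], "angular": [0, 0, 0], "claw": 0.3},
  {"slide": [0, 0, 0], "angular": [0, 0, 0], "claw": -0.1},
  {"slide": [0, 0, 0], "angular": [0, 0, 0], "claw": -0.1},
  {"slide": [0, 0, 0], "angular": [0, 0, 0], "claw": -0.1},
  {"slide": [0, 0, 0], "angular": [0, 0, 0], "claw": -0.1},
  {"slide": [0, 0, 0], "angular": [0, 0, 0], "claw": -0.1},
])

```text
time: 27.45
ee_pos: [0.5871, 0.2181, 0.026]
tcp_rot: [180.0, -0.0, 81.3]
wrist_force: [-0.4, -0.2, 0.0]
opening: 0.0415
grasp_force: 40.7
```

Call:
play_rows([
  {"slide": [0, 0, -10], "angular": [0, 0, 0], "claw": -0.1},
  {"slide": [0, 0, -30], "angular": [0, 0, 0], "claw": -0.1},
  {"slide": [0, 0, -40], "angular": [0, 0, 0], "claw": -0.1},
  {"slide": [0, 0, -40], "angular": [0, 0, 0], "claw": -0.1},
  {"slide": [0, 0, -40], "angular": [0, 0, 0], "claw": -0.1},
  {"slide": [0, 0, -35], "angular": [0, 0, 0], "claw": -0.1},
  {"slide": [-10, 0, -10], "angular": [0, 0, 0], "claw": -0.1},
  {"slide": [-30, 0, 0], "angular": [0, 0, 0], "claw": -0.1},
])

```text
time: 28.25
ee_pos: [0.5815, 0.1796, 0.2328]
tcp_rot: [179.8, -0.1, 81.4]
wrist_force: [-0.4, 0.6, -2.2]
opening: 0.0413
grasp_force: 40.9
```

```bash
python3 av.py; python3 d.py .5822 -.1563 .225
```

```text
Fmean [ 0.66  0.01 -1.06]
t 28.65 pos [0.5809 0.179  0.2304] rot [-1.7996e+02  1.0000e-02  8.1310e+01] q [ 17.  13.  17.  94.   0. 116.] F [ 0.04 -0.37 -1.01] op 0.0413 grip 40.920592836337164
slide mm [-331.2   52.     5.4]
```

Call:
play_rows([
  {"slide": [-20, 3, 0], "angular": [0, 0, 0], "claw": -0.1},
  {"slide": [-45, 7, 0], "angular": [0, 0, 0], "claw": -0.1},
  {"slide": [-45, 7, 0], "angular": [0, 0, 0], "claw": -0.1},
  {"slide": [-45, 7, 0], "angular": [0, 0, 0], "claw": -0.1},
  {"slide": [-45, 7, 0], "angular": [0, 0, 0], "claw": -0.1},
  {"slide": [-45, 7, 0], "angular": [0, 0, 0], "claw": -0.1},
  {"slide": [-45, 7, 0], "angular": [0, 0, 0], "claw": -0.1},
  {"slide": [-25, 4, 0], "angular": [0, 0, 0], "claw": -0.1},
])

```text
time: 29.45
ee_pos: [0.5814, -0.1429, 0.2305]
tcp_rot: [-180.0, 0.0, 81.2]
wrist_force: [-0.0, 0.4, -1.8]
opening: 0.0412
grasp_force: 40.9
```

Call:
play_rows([
  {"slide": [-16, 3, 4], "angular": [0, 0, 0], "claw": -0.1},
  {"slide": [0, 0, 5], "angular": [0, 0, 0], "claw": -0.1},
  {"slide": [0, 0, 0], "angular": [0, 0, 0], "claw": -0.1},
  {"slide": [0, 0, 0], "angular": [0, 0, 0], "claw": -0.1},
])

```text
time: 29.85
ee_pos: [0.5823, -0.1552, 0.2216]
tcp_rot: [-180.0, -0.0, 81.4]
wrist_force: [0.2, 0.3, -0.9]
opening: 0.0411
grasp_force: 40.9
```

```bash
python3 d.py .5822 -.1563 .200
```

```text
t 29.85 pos [ 0.5823 -0.1552  0.2216] rot [-1.7996e+02 -2.0000e-02  8.1370e+01] q [-15.  12.  15.  93.   0.  84.] F [ 0.17  0.31 -0.86] op 0.0411 grip 40.89974515285576
slide mm [-1.2  0.1 21.6]
```

Call:
play_rows([
  {"slide": [-1, 0, 6], "angular": [0, 0, 0], "claw": -0.1},
  {"slide": [0, 0, 10], "angular": [0, 0, 0], "claw": -0.1},
  {"slide": [0, 0, 8], "angular": [0, 0, 0], "claw": -0.1},
  {"slide": [0, 0, 6], "angular": [0, 0, 0], "claw": -0.1},
  {"slide": [0, 0, 4], "angular": [0, 0, 0], "claw": -0.1},
  {"slide": [0, 0, 4], "angular": [0, 0, 0], "claw": -0.1},
  {"slide": [0, 0, 2], "angular": [0, 0, 0], "claw": -0.1},
  {"slide": [0, 0, 0], "angular": [0, 0, 0], "claw": -0.1},
])

```text
time: 30.65
ee_pos: [0.582, -0.1575, 0.1817]
tcp_rot: [-180.0, -0.0, 81.3]
wrist_force: [-0.2, 0.3, -1.1]
opening: 0.0416
grasp_force: 40.9
```

```bash
sed -i 's/s5.png/s9.png/;s/s5\/now/s9\/now/' pan.py; python3 pan.py pics/s10.png; python3 av.py; python3 d.py .5822 -.1563 .180
```

```text
pan far edge rows s9/now [(327, np.float64(196.9), np.float64(187.9)), (330, np.float64(194.9), np.float64(140.0)), (355, np.float64(195.7), np.float64(195.7)), (358, np.float64(197.8), np.float64(198.0))]
Fmean [ 0.02  0.02 -0.95]
t 31.1 pos [ 0.5821 -0.1575  0.182 ] rot [179.99   0.    81.28] q [-15.  11.  10.  88.  -0.  84.] F [-0.21  0.28 -0.92] op 0.0413 grip 40.92865179089131
slide mm [ 1.2 -0.   2. ]
```

The pan is unmoved (rows 195.7/198.0) with the ring 6 mm below the tip, so it's threaded. Lowering onto the stack.

Call:
play_rows([
  {"slide": [0.5, 0, 4], "angular": [0, 0, 0], "claw": -0.1},
  {"slide": [0, 0, 6], "angular": [0, 0, 0], "claw": -0.1},
  {"slide": [0, 0, 6], "angular": [0, 0, 0], "claw": -0.1},
  {"slide": [0, 0, 4], "angular": [0, 0, 0], "claw": -0.1},
  {"slide": [0, 0, 2], "angular": [0, 0, 0], "claw": -0.1},
  {"slide": [0, 0, 2], "angular": [0, 0, 0], "claw": -0.1},
  {"slide": [0, 0, 2], "angular": [0, 0, 0], "claw": -0.1},
  {"slide": [0, 0, 0], "angular": [0, 0, 0], "claw": -0.1},
])

```text
time: 31.9
ee_pos: [0.5821, -0.157, 0.1558]
tcp_rot: [-180.0, 0.0, 81.3]
wrist_force: [1.1, 0.5, -1.7]
opening: 0.0412
grasp_force: 40.9
```

Call:
play_rows([
  {"slide": [0, 0, 2], "angular": [0, 0, 0], "claw": -0.1},
  {"slide": [0, 0, 2], "angular": [0, 0, 0], "claw": -0.1},
  {"slide": [0, 0, 1], "angular": [0, 0, 0], "claw": -0.1},
  {"slide": [0, 0, 0], "angular": [0, 0, 0], "claw": -0.1},
])

```text
time: 32.3
ee_pos: [0.5822, -0.157, 0.1509]
tcp_rot: [180.0, 0.0, 81.3]
wrist_force: [0.6, 0.3, -0.8]
opening: 0.0417
grasp_force: 41.0
```

```bash
python3 pan.py pics/s11.png; python3 av.py; python3 d.py .5822 -.1563 .150
```

```text
pan far edge rows s9/now [(327, np.float64(196.9), np.float64(189.0)), (330, np.float64(194.9), np.float64(187.3)), (355, np.float64(195.7), np.float64(198.6)), (358, np.float64(197.8), np.float64(200.0))]
Fmean [ 0.48 -0.12 -0.34]
t 32.75 pos [ 0.5822 -0.157   0.151 ] rot [179.99   0.    81.28] q [-15.  11.   6.  85.   0.  84.] F [ 1.5  -0.31 -0.4 ] op 0.0416 grip 41.035155564313754
slide mm [ 0.7 -0.1  1. ]
```

The ring is resting on the stack, so release and retreat.

Call:
play_rows([
  {"slide": [0, 0, 0], "angular": [0, 0, 0], "claw": 0.1},
  {"slide": [0, 0, 0], "angular": [0, 0, 0], "claw": 0.2},
  {"slide": [0, 0, 0], "angular": [0, 0, 0], "claw": 0.3},
  {"slide": [0, 0, 0], "angular": [0, 0, 0], "claw": 0.4},
  {"slide": [0, 0, -5], "angular": [0, 0, 0], "claw": 0.4},
  {"slide": [0, 0, -20], "angular": [0, 0, 0], "claw": 0.4},
  {"slide": [0, 0, -40], "angular": [0, 0, 0], "claw": 0.4},
  {"slide": [0, 0, -35], "angular": [0, 0, 0], "claw": 0.4},
])

```text
time: 33.55
ee_pos: [0.5818, -0.1569, 0.2526]
tcp_rot: [-180.0, -0.0, 81.3]
wrist_force: [0.4, -0.5, 0.8]
opening: 0.0596
grasp_force: 0.0
```

Call:
play_rows([
  {"slide": [15, 0, 0], "angular": [0, 0, 0], "claw": 0.4},
  {"slide": [40, 0, 0], "angular": [0, 0, 0], "claw": 0.4},
  {"slide": [45, 0, 0], "angular": [0, 0, 0], "claw": 0.4},
  {"slide": [45, 0, 0], "angular": [0, 0, 0], "claw": 0.4},
  {"slide": [45, 0, 0], "angular": [0, 0, 0], "claw": 0.4},
  {"slide": [30, 0, 0], "angular": [0, 0, 0], "claw": 0.4},
  {"slide": [10, 0, 0], "angular": [0, 0, 0], "claw": 0.4},
  {"slide": [0, 0, 0], "angular": [0, 0, 0], "claw": 0.4},
])

```text
time: 34.35
ee_pos: [0.6169, 0.0716, 0.2506]
tcp_rot: [-180.0, 0.0, 81.4]
wrist_force: [0.2, -0.4, -0.2]
opening: 0.0598
grasp_force: 0.0
```

```bash
python3 pan.py pics/s12.png; python3 - <<'E'
from h import *
S=cv2.imread("pics/s12.png");T=bot.camera("top")[:,:,::-1];cv2.imwrite("pics/t12.png",T)
a=cv2.resize(T[188:222,405:445],(400,340),interpolation=0);b=cv2.resize(S[165:215,325:360],(385,550),interpolation=0)
c=np.zeros((550,790,3),np.uint8);c[:340,:400]=a;c[:,405:]=b;cv2.imwrite("pics/c12.png",c)
s=S[:,:,::-1]
for v in range(182,198): print(v,[tuple(int(a) for a in s[v,x]) for x in range(346,353)])
E
```

```text
pan far edge rows s9/now [(327, np.float64(196.9), np.float64(199.1)), (330, np.float64(194.9), np.float64(180.0)), (355, np.float64(195.7), np.float64(197.7)), (358, np.float64(197.8), np.float64(200.2))]
182 [(193, 187, 163), (198, 192, 168), (199, 192, 168), (199, 192, 166), (137, 130, 112), (159, 109, 70), (168, 110, 67)]
183 [(148, 142, 125), (167, 162, 141), (170, 165, 143), (172, 167, 146), (128, 113, 94), (159, 109, 70), (166, 109, 64)]
184 [(204, 198, 172), (207, 200, 174), (205, 199, 173), (207, 201, 175), (140, 126, 104), (158, 112, 70), (169, 111, 67)]
185 [(206, 199, 174), (205, 200, 173), (204, 198, 172), (215, 208, 182), (106, 105, 88), (139, 110, 67), (168, 109, 66)]
186 [(204, 198, 172), (205, 198, 174), (205, 198, 173), (213, 208, 180), (106, 111, 89), (157, 71, 49), (166, 71, 49)]
187 [(189, 188, 159), (193, 192, 163), (194, 193, 164), (199, 198, 168), (101, 129, 90), (184, 72, 51), (175, 89, 58)]
188 [(110, 146, 96), (104, 150, 99), (122, 160, 113), (126, 164, 117), (79, 107, 67), (189, 63, 48), (127, 65, 44)]
189 [(162, 155, 112), (160, 167, 124), (127, 156, 116)
[... 317 characters left out ...]
229, 172, 88), (233, 176, 91), (236, 179, 93), (207, 166, 116), (186, 172, 157), (185, 173, 163), (142, 115, 94)]
193 [(219, 159, 83), (232, 175, 91), (235, 178, 92), (161, 124, 76), (159, 138, 121), (161, 142, 127), (135, 104, 83)]
194 [(224, 167, 87), (225, 166, 86), (230, 173, 89), (145, 107, 60), (114, 78, 51), (114, 77, 50), (114, 77, 50)]
195 [(226, 168, 86), (225, 167, 88), (199, 143, 76), (121, 94, 62), (103, 79, 61), (115, 83, 62), (118, 82, 57)]
196 [(220, 161, 83), (200, 146, 77), (154, 112, 60), (130, 108, 84), (128, 112, 101), (129, 114, 102), (152, 130, 113)]
197 [(173, 125, 67), (166, 121, 65), (144, 107, 58), (132, 115, 100), (134, 125, 117), (134, 126, 118), (202, 193, 184)]
```

View pics/c12.png

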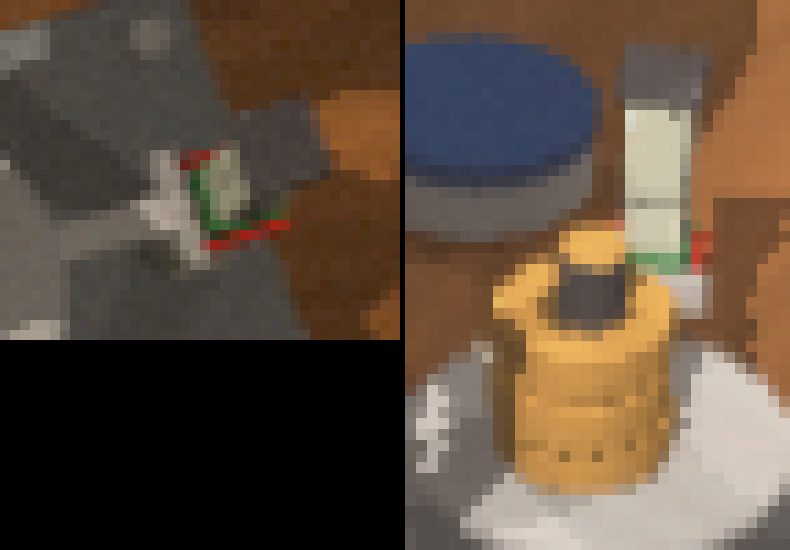

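The picture shows three rings stacked level round the spindle. Green now shows on the column above the fork (top edge at side row 187.4), and the red pointer (rows 186-189) is beside it. The sink is about 21.5 mm, so the pointer is at z≈86.5 mm against a green band of about 81-91 mm, which is inside. The fourth ring was left alone and the arm is clear.

```bash
python3 -c "
from workcell import bot
print(bot.job_done())"
```

```text
the job is handed in; nothing more can be done
None
```

I handed the job in with three brass rings on the spindle and the pointer at about 86.5 mm, inside the green mark's roughly 81–91 mm as measured from the camera images; the fourth ring and the rest of the bench were left alone.

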